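Put the plug gauges away in their latched case

TASK

Put all the plug gauges that lie on the work board away in their case: draw the yellow safety tab out, lift the red latch lever, swing the clear lid open, and lay each gauge in a groove of its own so that both its round ends settle down in the notches. Then close the lid, press the latch lever fully down and push the safety tab fully home again, leaving the other tools where they are.

Things in the scene. Friction and masses are not known exactly. Their poses are not given: they have to be found in the camera images.
- case: flat grey gauge case, fixed (place and yaw vary). Origin under its middle, on the plywood work board's top, 6 mm above the bench; z up, x away from the robot toward the lid's hinge, y left. Base plate x -152..84, y -108..108 mm, 10 mm thick. Front wall at x = -68, 48 mm high, back wall at x = 78, 53 mm high, no sides; lid 53 to 59 mm up. Two white cross rails at x = +-40 hold the grooves.
- groove_1 (a point): centre of groove 1 (left, y = +60 mm in the case), where the middle of a settled gauge lies, 36.7 mm above the case's origin; axes as the case's. The groove runs along x: a 90 degree V notch, 32 mm wide at the top, in each of two rails 10 mm thick (at x = -40 and +40 mm), rail top 3 mm above this point; the square grip hangs free between the rails
- groove_2 (a point): centre of groove 2 (middle), where the middle of a settled gauge lies, 36.7 mm above the case's origin; axes as the case's. The groove runs along x: a 90 degree V notch, 32 mm wide at the top, in each of two rails 10 mm thick (at x = -40 and +40 mm), rail top 3 mm above this point; the square grip hangs free between the rails
- groove_3 (a point): centre of groove 3 (right, y = -60 mm), where the middle of a settled gauge lies, 36.7 mm above the case's origin; axes as the case's. The groove runs along x: a 90 degree V notch, 32 mm wide at the top, in each of two rails 10 mm thick (at x = -40 and +40 mm), rail top 3 mm above this point; the square grip hangs free between the rails
- tab (a joint): yellow safety tab in front of the case, a slide: 0 = home, its tongue lies over the tip of the latch lever and blocks it; 0.018 m = end stop, drawn toward the robot (-x of the case); the lever is free from 0.014 on. Stays where it is left; about 2 N to move. With it home the lever can neither rise nor come down past it.
- tab_fin (a point): middle of the tab's upright fin (22 mm along x, 12 mm thick in y, its top 11 mm above this point; grey guide block 16 mm below this point), moves with the tab; pinch it across its thickness (y) from above, or push it along x
- latch (a joint): red latch lever in front of the lid's edge, a hinge: 0 = down and level, its nose over the lid's front edge holds the lid shut (only by the lever's stiffness once the tab is out); grows as its free end swings up, 1.6 rad = end stop (upright). Below about 1.2 rad its nose is in the way of the lid. Stiff enough to stay where it is left (about 2 N at the paddle).
- latch_grip (a point): grip point near the top of the red paddle at the lever's free end (paddle 14 mm thick along x, 22 mm wide, its top 10 mm above this point when down); pinch it along x from above and follow the arc; at latch = 0 it is 83 mm to the right (-y of the case) of the pivot and 30 mm above it
- latch_pivot (a point): pivot of the latch lever; its axis is the case's x axis, the free end swings up and over to +y
- lid (a joint): clear lid in a light metal frame: 0 = shut, grows as its front edge swings up and back, 1.7 rad = end stop (just past upright). Stiff: stays at any angle; about 2 to 3 N at the handle.
- lid_handle (a point): middle of the round black bar handle (diameter 12 mm, 68 mm long along y, on two stems 60 mm apart), 45 mm before the lid's front edge on its right-hand side; moves with the lid; lid shut: 195 mm in front of the hinge, level with it. Pinch it across x from above and follow the arc: the bar turns between the fingers
- lid_hinge (a point): point on the lid's hinge axis (along the case's y) in line with the handle
- gauge_a: double-ended plug gauge with blue square grip in the middle (50 mm long, 20 x 20 mm) and round steel ends of diameter 18 mm; 110 mm long over all, 0.13 to 0.25 kg. Origin: middle of the axis, x along the axis (both ends alike). Lies on the work board at the start, its axis 10 mm above it; may be absent (None)
- gauge_b: double-ended plug gauge with green square grip in the middle (50 mm long, 20 x 20 mm) and round steel ends of diameter 18 mm; 110 mm long over all, 0.13 to 0.25 kg. Origin: middle of the axis, x along the axis (both ends alike). Lies on the work board at the start, its axis 10 mm above it; may be absent (None)
- gauge_c: double-ended plug gauge with orange square grip in the middle (50 mm long, 20 x 20 mm) and round steel ends of diameter 18 mm; 110 mm long over all, 0.13 to 0.25 kg. Origin: middle of the axis, x along the axis (both ends alike). Lies on the work board at the start, its axis 10 mm above it; may be absent (None)
- chisel: chisel with yellow handle, 235 mm; a bystander
- carpenter_pencil: flat red carpenter's pencil, 178 mm; a bystander
- spanner_10: combination spanner, 143 mm; a bystander
- offcut_c: offcut of wood, 38x70x16 mm; a bystander

How it is judged:
By the outcome, as a careful person would: the job done as asked, in the order asked, and still so for the second after the job is handed in, with the robot touching nothing.
Of gauge_a, gauge_b, gauge_c only 2 to 3 are there at a start; the rules pass over those that are not, and their reading is None.
At some moment in a run one of gauge_a, gauge_b, gauge_c may be knocked a few centimetres aside while the robot is not near it.
Once in a run the grip may slacken for a moment while it holds something.
It also fails if it takes over 210 s, if anything falls off the work surface, if the arm or the gripper's body presses on something with over 40 N, if the wrist force passes 120 N, or if a joint passes its speed limit or range.

ROBOT

A 6-joint arm with a two-finger parallel gripper is mounted at the origin on a cart in front of the work surface, level with it; the furniture and walls round the work are solid. World frame = base frame: x ahead of the robot, y to its left, z up, the work surface at z = 0. Lengths are in m, angles in degrees, forces in N, time in s.
With the tool pointing down it reaches from about 0.275 to 0.85 m from the base axis. Payload 19 kg.
Tool frame: the origin (TCP) lies on the centre line of the jaws, within the pads' length; the fingertips stand 19 mm ahead of it and the grasp point (between the pads) is the TCP; x points along the fingers, y is the direction in which the jaws open and shut, and the axes are right-handed (so a half turn about x gives the same grasp; the last joint's range is limited). The gripper opens to 85 mm and grips with 20 to 120 N. Pads are 22 mm wide; open, the fingers measure 114 mm over their backs; the gripper's body (76 mm by 85 mm) begins 54 mm behind the grasp point. The pads swing forward as they close: fully open they stand 13 mm farther back than shut.
Start: joints at [69.442, 8.623, 82.357, -0, 89.026, -7.678], TCP at [0.128, 0.56, 0.224] pointing down, gripper open.
Joint ranges: [-160.23, 160.23], [-39.13, 120.54], [6.94, 153.29], [-79.49, 259.48], [9.18, 160.14], [-161.06, 161.06]. Speed limits (degrees/s): [108.29, 108.29, 127.2, 172.46, 172.46, 172.46].

INTERFACE

Orientations are given as [roll, pitch, yaw] about the fixed x, y, z axes, in that order (R = Rz(yaw) Ry(pitch) Rx(roll)).
In Python, from bench import arm, eoat, kin, sensors, viewer, workorder gives the robot as it stands. Calls block until the motion is done:
- arm.move_ptp(position, orientation): joint-space move of the TCP to a pose.
- arm.move_straight(position, vel=0.15, frame=None): straight line of the TCP; frame=None keeps the orientation; vel is the mean speed in m/s.
- arm.move_j(angles): joint-space move.
- eoat.move_gripper(opening, grip_force=None): finger opening in m; grip_force is the grip in N (None keeps the last); returns when the fingers have stopped.
- arm.pause(seconds).
- kin.ik(position, orientation): joint angles nearest the present ones, or None.
- sensors.get_state(): the state.
- viewer.camera(name): name is "scene" or "top" or "wrist"; returns (picture, depth): 400x640x3 uint8, red, green, blue; 400x640 float32, m along the optical axis (not along the pixel's ray), 0 where there is no reading.
- viewer.get_calibration(name): a dict with "intrinsics" (3x3 intrinsics, pixels), "rvec" (rotation vector, rad) and "tvec" (3), from world to camera coordinates, as OpenCV has them; the wrist camera has in their place "T_tool_cam" (4x4, takes a point from camera to tool coordinates, whose origin is the TCP and whose axes are the tool frame's). Camera axes: x right, y down, z forward; pixel columns grow to the right and rows downward; lengths in m; the calibration is good to about 2 mm. The wrist camera is an equidistant fisheye: a pixel r from the principal point sees the ray r / f radians off the axis. A picture is of the moment at which its call begins: read the wrist's pose just before it. get_calibration takes no time and is no camera call.
A pose or a line that the arm cannot do raises arm.Unreachable and nothing moves.
- workorder.job_done(): hands the job in, once; it reports no verdict.
The state is a dict: "clock": time; "joint_positions": joint angles; "dq": joint speeds; "tau": joint torques, N m; "eef_pos": TCP position; "tool_rot": TCP orientation; "force": force on the tool from outside, world axes, zero at the start; "torque": the same for the moment, N m; "finger_gap": finger opening in m.
Only numpy, scipy, OpenCV 4.12 (cv2) and the standard library are available. Lean on these libraries where they do the work, as an engineer would, in place of code of your own. Each camera call takes 0.05 s, during which the arm holds its last target.

## Working session

There is one attempt and no reset: what is moved stays moved. The work goes in short steps, each a Python script; the robot and the scene stay as the last script left them, time stands still between calls to the robot, and variables do not carry over. Pictures are saved under pics/ and viewed, and the job is handed in when it is done.

```bash
ls; mkdir -p pics; python3 - <<'E'
from bench import arm, eoat, kin, sensors, viewer, workorder
import cv2
s=sensors.get_state(); print(s)
for n in ["scene","top","wrist"]:
    p,d=viewer.camera(n); cv2.imwrite(f"pics/{n}0.png",p[:,:,::-1]); print(n,viewer.get_calibration(n), (d>0).mean())
E
```

```text
pics
{'clock': 0.0, 'joint_positions': array([ 6.94427136e+01,  8.64921712e+00,  8.23925981e+01, -9.88963954e-04,
        8.90268357e+01, -7.67707698e+00]), 'dq': array([ 0.06289832,  0.07546932,  0.03278359, -0.04113473,  0.06410777,
       -0.0264465 ]), 'tau': array([ 2.54654224e-03, -7.13058615e+01, -5.70867991e+01,  1.00385214e-04,
        8.61761626e-03,  8.37944071e-05]), 'eef_pos': array([0.12810263, 0.56028215, 0.22319625]), 'tool_rot': array([ -96.85188471,   89.93134198, -109.73207676]), 'force': array([ 0.22761671, -1.00669257,  0.27005999]), 'torque': array([ 0.01033565, -0.05192442, -0.04303063]), 'finger_gap': 0.08494834337780334}
scene {'intrinsics': array([[493.47437738,   0.        , 318.28904328],
       [  0.        , 493.47437738, 194.47082655],
       [  0.        ,   0.        ,   1.        ]]), 'rvec': array([ 2.07878257, -0.93958811,  0.43892607]), 'tvec': array([-0.43691268,  0.28557477,  1.14725104])} 0.93023828125
top {'intrinsics': array([[501.43615057,   0.        , 320.61527915],
       [  0.        , 501.43615057, 199.4511784 ],
       [  0.        ,   0.        ,   1.        ]]), 'rvec': array([ 2.17138902, -2.15995433,  0.10150391]), 'tvec': array([-0.07707085,  0.53170166,  1.87697443])} 0.9960546875
wrist {'intrinsics': array([[309.70691629,   0.        , 316.82337219],
       [  0.        , 309.70691629, 197.85009772],
       [  0.        ,   0.        ,   1.        ]]), 'T_tool_cam': array([[-1.29936639e-03, -3.19220984e-01,  9.47679416e-01,
        -1.49726851e-01],
       [ 9.99998192e-01, -1.73047605e-03,  7.88198794e-04,
         5.66620335e-04],
       [ 1.38832694e-03,  9.47678727e-01,  3.19222656e-01,
        -8.18949725e-02],
       [ 0.00000000e+00,  0.00000000e+00,  0.00000000e+00,
         1.00000000e+00]])} 0.995859375
```

View pics/scene0.png

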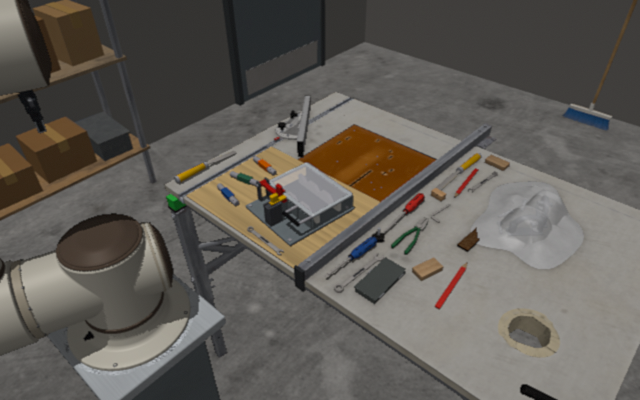

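View pics/top0.png

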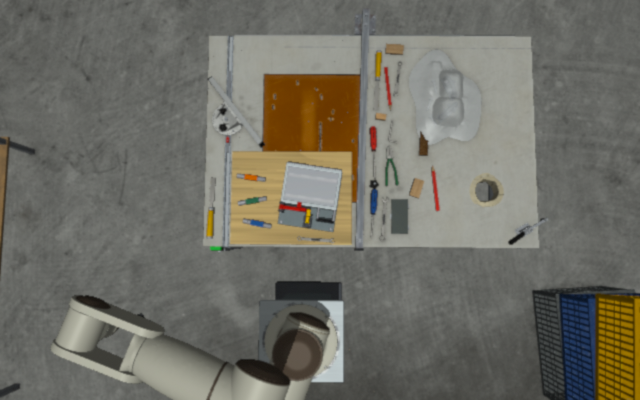

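View pics/wrist0.png

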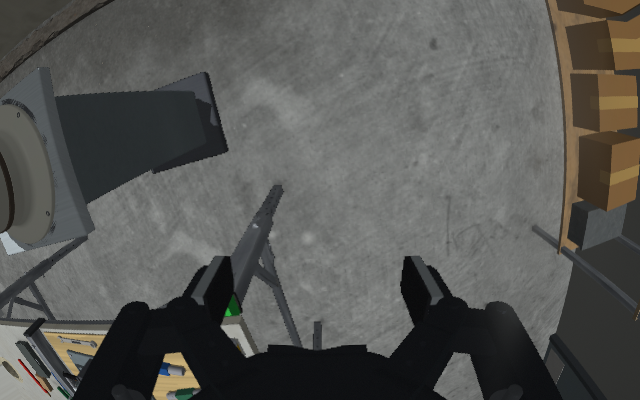

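```bash
cat > h.py <<'E'
from bench import arm, eoat, kin, sensors, viewer, workorder
import cv2, numpy as np
from scipy.spatial.transform import Rotation as R
def toolT(s=None):
    s=s or sensors.get_state()
    T=np.eye(4); T[:3,:3]=R.from_euler('xyz',s['tool_rot'],degrees=True).as_matrix(); T[:3,3]=s['eef_pos']; return T
def shot(name,save=None):
    """returns dict with img, depth, K, T_world_cam"""
    s=sensors.get_state(); c=viewer.get_calibration(name)
    p,d=viewer.camera(name)
    if save: cv2.imwrite(f"pics/{save}.png",p[:,:,::-1])
    if name=='wrist': Twc=toolT(s)@c['T_tool_cam']
    else:
        M=np.eye(4); M[:3,:3]=cv2.Rodrigues(c['rvec'])[0]; M[:3,3]=c['tvec']; Twc=np.linalg.inv(M)
    return dict(n=name,img=p,d=d,K=c['intrinsics'],T=Twc)
def ray(v,px):
    K=v['K']; px=np.atleast_2d(np.asarray(px,float)); x=(px[:,0]-K[0,2])/K[0,0]; y=(px[:,1]-K[1,2])/K[1,1]
    if v['n']=='wrist':
        r=np.hypot(x,y); k=np.where(r>1e-9,np.sin(r)/np.maximum(r,1e-9),1); D=np.c_[x*k,y*k,np.cos(r)]
    else: D=np.c_[x,y,np.ones_like(x)]
    return v['T'][:3,3], D@v['T'][:3,:3].T, D
def plane(v,px,z):
    o,w,_=ray(v,px); t=(z-o[2])/w[:,2]; return o+w*t[:,None]
def pts(v,px):
    px=np.atleast_2d(px).astype(int); o,w,D=ray(v,px); d=v['d'][px[:,1],px[:,0]]; return o+w*(d/D[:,2])[:,None]
def proj(v,P):
    P=np.atleast_2d(P); M=np.linalg.inv(v['T']); c=P@M[:3,:3].T+M[:3,3]; K=v['K']
    if v['n']=='wrist':
        n=np.hypot(c[:,0],c[:,1]); th=np.arctan2(n,c[:,2]); u=np.c_[c[:,0],c[:,1]]*(th/np.maximum(n,1e-9))[:,None]
    else: u=c[:,:2]/c[:,2:]
    return u*[K[0,0],K[1,1]]+[K[0,2],K[1,2]]
def down(yaw):
    """orientation tool x down, jaw axis (tool y) at yaw deg in world xy"""
    a=np.radians(yaw); x=np.array([0,0,-1.]); y=np.array([np.cos(a),np.sin(a),0]); z=np.cross(x,y)
    return R.from_matrix(np.c_[x,y,z]).as_euler('xyz',degrees=True)
def mask(img,col):
    h=cv2.cvtColor(img,cv2.COLOR_RGB2HSV)
    rng={'blue':((100,120,50),(125,255,255)),'green':((45,80,30),(90,255,255)),'orange':((8,150,150),(17,255,255)),'red':((0,170,100),(5,255,255)),'yellow':((20,150,130),(32,255,255))}[col]
    return cv2.inRange(h,np.array(rng[0]),np.array(rng[1]))
def blobs(m,minA=8):
    n,l,st,ce=cv2.connectedComponentsWithStats(m); return sorted([(int(st[i,4]),ce[i],l==i) for i in range(1,n) if st[i,4]>=minA],key=lambda t:-t[0])
def crop(v,box,k,name):
    x0,y0,x1,y1=box; cv2.imwrite(f"pics/{name}.png",cv2.resize(v['img'][y0:y1,x0:x1,::-1],None,fx=k,fy=k,interpolation=cv2.INTER_NEAREST))
E
python3 - <<'E'
from h import *
v=shot('top'); crop(v,(200,140,360,260),5,'top1')
for c in ['blue','green','orange','red','yellow']:
    for A,ce,m in blobs(mask(v['img'],c))[:6]:
        print(c,A,ce.round(1),plane(v,ce,0.02)[0].round(3), pts(v,ce)[0].round(3))
E
```

```text
blue 2977 [578.9 346.4] [-0.007 -1.029  0.02 ] [-0.086 -1.246 -0.426]
blue 116 [373.4 200.9] [ 0.528 -0.275  0.02 ] [ 0.531 -0.273  0.026]
blue 50 [256.5 222.8] [0.442 0.169 0.02 ] [0.445 0.169 0.032]
green 63 [390.7 171.1] [ 0.643 -0.342  0.02 ] [ 0.647 -0.342 -0.004]
green 57 [215.5 248. ] [0.347 0.322 0.02 ] [ 0.35   0.334 -0.024]
green 51 [251.6 200.4] [0.528 0.189 0.02 ] [0.529 0.191 0.024]
orange 71 [250.4 177.2] [0.617 0.195 0.02 ] [0.618 0.197 0.022]
red 107 [293.2 207.3] [0.502 0.03  0.02 ] [0.498 0.027 0.083]
red 101 [372.9 137.8] [ 0.773 -0.274  0.02 ] [ 0.774 -0.27   0.029]
red 86 [435.1 191. ] [ 0.567 -0.51   0.02 ] [ 0.572 -0.511  0.013]
red 63 [387.4  85.8] [ 0.979 -0.332  0.02 ] [ 0.986 -0.332  0.009]
yellow 503 [637.  349.2] [-0.015 -1.242  0.02 ] [-0.021 -1.259 -0.015]
yellow 117 [209.5 223.3] [0.44  0.347 0.02 ] [0.44  0.346 0.035]
yellow 108 [378.   64.1] [ 1.066 -0.296  0.02 ] [ 1.069 -0.292  0.015]
yellow 52 [307.5 215.3] [ 0.472 -0.025  0.02 ] [ 0.468 -0.025  0.089]
yellow 48 [626.3 367.8] [-0.082 -1.199  0.02 ] [-0.149 -1.383 -0.297]
yellow 46 [626.5 382.6] [-0.135 -1.197  0.02 ] [-0.215 -1.388 -0.312]
```

View pics/top1.png

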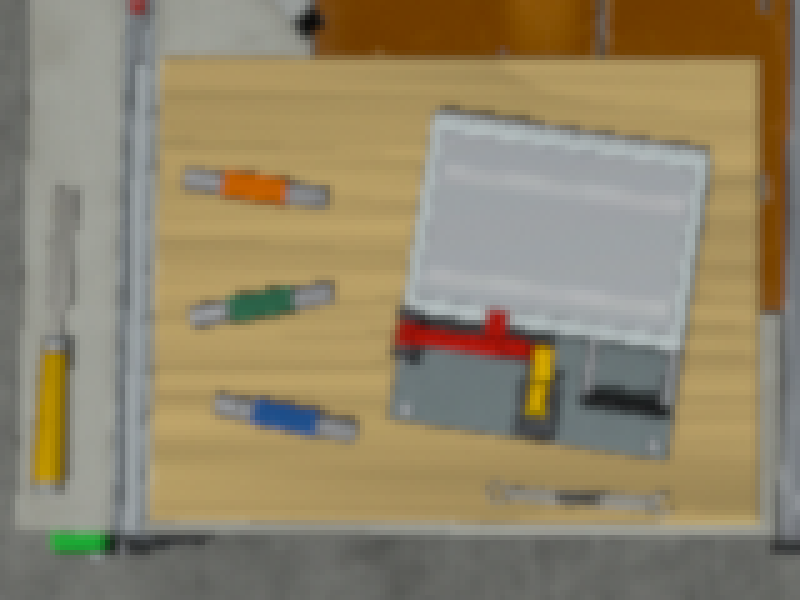

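```bash
python3 - <<'E'
from h import *
T=toolT(); print(T.round(3))
for yaw in (82,-98):
  for p in ([.42,0,.30],[.45,.1,.3],[.6,0,.3],[.45,.17,.03]):
    print(yaw,p,kin.ik(p,down(yaw)))
arm.move_ptp([.42,.0,.30],down(82))
s=sensors.get_state(); print(s['clock'],s['eef_pos'])
v=shot('wrist','w1')
E
```

```text
[[-0.     0.223  0.975  0.128]
 [-0.001  0.975 -0.223  0.56 ]
 [-1.    -0.001 -0.     0.223]
 [ 0.     0.     0.     1.   ]]
82 [0.42, 0, 0.3] [-10.53622473 -11.05125759  92.94299075   0.          98.10826684
 -92.53622473]
82 [0.45, 0.1, 0.3] [ 2.93846277e+00 -5.99914450e+00  8.85999648e+01 -2.54444375e-14
  9.73991797e+01 -7.90615372e+01]
82 [0.6, 0, 0.3] [ -7.35403521  10.92539603  70.98905751   0.          98.08554646
 -89.35403521]
82 [0.45, 0.17, 0.03] [ 1.15086426e+01  6.29285149e+00  1.08756774e+02 -2.54444375e-14
  6.49503749e+01 -7.04913574e+01]
-98 [0.42, 0, 0.3] [-10.53622473 -11.05125759  92.94299075   0.          98.10826684
  87.46377527]
-98 [0.45, 0.1, 0.3] [ 2.93846277e+00 -5.99914450e+00  8.85999648e+01 -2.54444375e-14
  9.73991797e+01  1.00938463e+02]
-98 [0.6, 0, 0.3] [-7.35403521 10.92539603 70.98905751  0.         98.08554646 90.64596479]
-98 [0.45, 0.17, 0.03] [ 1.15086426e+01  6.29285149e+00  1.08756774e+02 -2.54444375e-14
  6.49503749e+01  1.09508643e+02]
2.475 [0.4200725  0.00048204 0.29992614]<sys>:0: UserWarning: Gimbal lock detected. Setting third angle to zero since it is not possible to uniquely determine all angles.
```

View pics/w1.png

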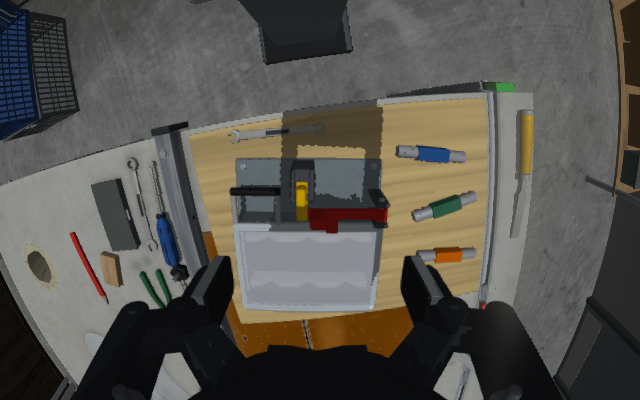

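```bash
python3 - 2>/dev/null <<'E'
from h import *
v=shot('wrist'); crop(v,(220,120,400,320),4,'w1z')
np.savez('v1.npz',**{k:v[k] for k in ('img','d','K','T')})
for px in [(240,160),(244,167),(380,160),(374,167),(300,190),(300,210),(255,190),(235,190),(278,190),(378,198),(340,212),(335,225),(325,215),(236,232),(378,232),(246,304),(374,308),(300,240),(300,310)]:
    print(px,pts(v,px)[0].round(4))
E
```

```text
(240, 160) [ 0.4108 -0.1102  0.0149]
(244, 167) [ 0.4216 -0.1057  0.0172]
(380, 160) [0.4397 0.0913 0.0148]
(374, 167) [0.4481 0.081  0.0182]
(300, 190) [ 0.4414 -0.0213  0.1062]
(300, 210) [ 0.473  -0.0273  0.0872]
(255, 190) [ 0.445  -0.084   0.0659]
(235, 190) [ 0.4407 -0.1107  0.0672]
(278, 190) [ 0.4494 -0.0538  0.0658]
(378, 198) [0.4803 0.0758 0.0617]
(340, 212) [0.4865 0.0223 0.0778]
(335, 225) [0.5055 0.0138 0.0737]
(325, 215) [0.4806 0.0031 0.0959]
(236, 232) [ 0.501  -0.1237  0.0664]
(378, 232) [0.5285 0.0717 0.0657]
(246, 304) [ 0.6273 -0.141   0.065 ]
(374, 308) [0.7136 0.0662 0.0047]
(300, 240) [ 0.5247 -0.0367  0.066 ]
(300, 310) [ 0.6479 -0.0574  0.0652]
```

View pics/w1z.png

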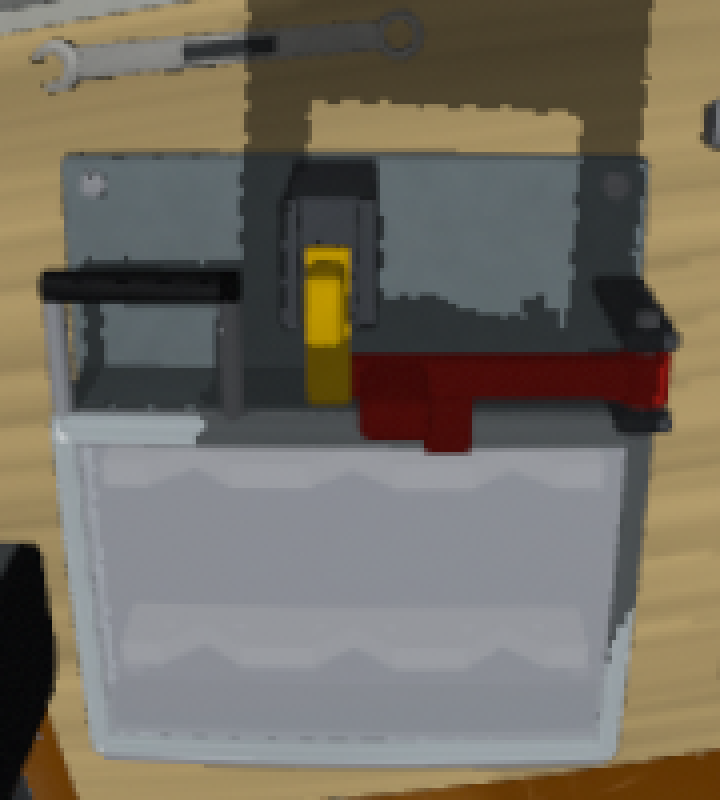

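```bash
cat >> h.py <<'E'
def load(f,n='wrist'):
    a=np.load(f); return dict(n=n,**{k:a[k] for k in a})
E
python3 - 2>/dev/null <<'E'
from h import *
v=load('v1.npz'); c=lambda x,y:(220+x/4-.5+.125,120+y/4-.5+.125)
A=plane(v,[c(62,155),c(648,158)],0.016); print('front plate',A, np.linalg.norm(A[0]-A[1]))
d=A[1]-A[0]; print('yaw',np.degrees(np.arctan2(-d[0],d[1])))
B=plane(v,[c(54,420),c(95,757),c(615,762)],0.065); print('lid',B, np.linalg.norm(B[2]-B[1]),np.linalg.norm(B[0]-B[1]))
d=B[2]-B[1]; print('yaw',np.degrees(np.arctan2(-d[0],d[1])))
# pixel-cloud: world points in front plate z band, min area rect of the plate+lid
yy,xx=np.mgrid[130:320,225:395]; px=np.c_[xx.ravel(),yy.ravel()]; P=pts(v,px)
for zlo,zhi,nm in ((.062,.0685,'lid'),(.012,.0195,'plate')):
    q=P[(P[:,2]>zlo)&(P[:,2]<zhi)]
    print(nm,len(q),cv2.minAreaRect((q[:,:2]*1000).astype(np.float32)))
# black bar
img=v['img'].astype(int); 
sel=(P[:,2]>.055)&(P[:,2]<.072)&(img[px[:,1],px[:,0]].sum(1)<110)&(px[:,0]<282)&(px[:,1]<200)
q=P[sel]; print('bar',len(q),q.mean(0),cv2.minAreaRect((q[:,:2]*1000).astype(np.float32)),q[:,2].max())
for col in('yellow','red'):
    m=mask(v['img'],col); 
    for A_,ce,mm in blobs(m,30):
        if 220<ce[0]<400:
            ys,xs=np.nonzero(mm); q=pts(v,np.c_[xs,ys]); print(col,A_,ce,q.min(0).round(3),q.max(0).round(3))
            if col=='yellow':
                t=q[q[:,2]>np.percentile(q[:,2],97)-.004]; print('top',t.mean(0),cv2.minAreaRect((t[:,:2]*1000).astype(np.float32)))
E
```

```text
front plate [[ 0.40707281 -0.11674426  0.016     ]
 [ 0.43844712  0.09359725  0.016     ]] 0.21266851632319778
yaw -8.483629308379154
lid [[ 0.49000431 -0.12566892  0.065     ]
 [ 0.63696318 -0.1480355   0.065     ]
 [ 0.66710127  0.05769365  0.065     ]] 0.20792495755375592 0.14865118218038884
yaw -8.334207574759949
lid 12867 ((538.7479248046875, -29.1109619140625), (210.94821166992188, 231.8036651611328), 81.77708435058594)
plate 5762 ((555.6705322265625, -52.54005432128906), (230.45252990722656, 363.8819580078125), 74.14631652832031)
bar 414 [ 0.44667396 -0.082369    0.06593205] ((446.83917236328125, -84.66722106933594), (66.173095703125, 10.93519401550293), 81.74030303955078) 0.0693468694350104
yellow 155 [300.95483871 197.44516129] [ 0.339 -0.031  0.077] [0.465 0.012 0.45 ]
top [ 0.4498163  -0.02153914  0.10902051] ((399.68572998046875, -8.655269622802734), (10.783426284790039, 127.76405334472656), 75.69761657714844)
yellow 43 [301.8372093  183.55813953] [ 0.437 -0.028  0.077] [ 0.445 -0.013  0.09 ]
top [ 0.43965171 -0.01923514  0.08610343] ((440.66510009765625, -19.767122268676758), (12.431717872619629, 6.222089767456055), 79.46047973632812)
```

```bash
python3 - 2>/dev/null <<'E'
from h import *
arm.move_ptp([.445,.0,.23],down(81.7))
v=shot('wrist'); np.savez('v2.npz',**{k:v[k] for k in ('img','d','K','T')})
crop(v,(200,60,440,260),3,'w2z')
print(sensors.get_state()['clock'])
E
```

```text
3.025
```

View pics/w2z.png

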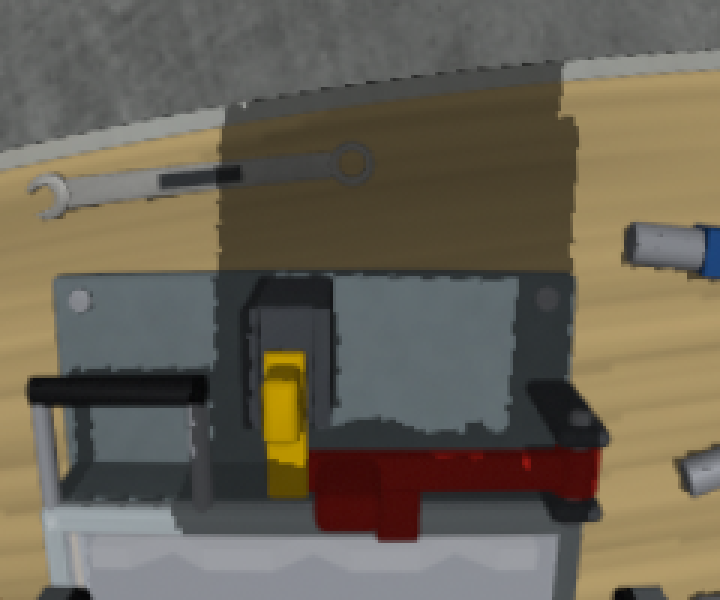

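```bash
cat >> h.py <<'E'
YAW=-8.35; CO=np.array([0.5732,-0.0335,0.006])
RC=R.from_euler('z',YAW,degrees=True).as_matrix()
def w2c(P): return (np.atleast_2d(P)-CO)@RC
def c2w(p): return CO+RC@np.asarray(p,float)
E
python3 - 2>/dev/null <<'E'
from h import *
v=load('v2.npz')
# refine case from plate front edge corners & lid
c=lambda x,y:(200+x/3-.5+.17,60+y/3-.5+.17)
A=plane(v,[c(53,275),c(575,275)],0.016); d=A[1]-A[0]; print(A.mean(0),np.linalg.norm(d),np.degrees(np.arctan2(-d[0],d[1])), w2c(A))
yy,xx=np.mgrid[130:250,205:405]; px=np.c_[xx.ravel(),yy.ravel()]; P=w2c(pts(v,px))*1000
I=v['img'][px[:,1],px[:,0]]; h=cv2.cvtColor(I[None],cv2.COLOR_RGB2HSV)[0].astype(int)
Y=(h[:,0]>18)&(h[:,0]<33)&(h[:,1]>180); Rr=((h[:,0]<6)|(h[:,0]>175))&(h[:,1]>150)
Bk=(I.astype(int).sum(1)<100)
def st(n,q): print(n,len(q),'min',q.min(0).round(1),'max',q.max(0).round(1),'med',np.median(q,0).round(1))
q=P[Y]; q=q[(q[:,2]<130)]; st('yellow',q)
for lo in range(50,120,5):
    t=q[(q[:,2]>=lo)&(q[:,2]<lo+5)]
    if len(t)>3: st('Y%d'%lo,t)
q=P[Rr]
for lo in range(40,120,5):
    t=q[(q[:,2]>=lo)&(q[:,2]<lo+5)]
    if len(t)>3: st('R%d'%lo,t)
q=P[Bk&(P[:,2]>50)&(P[:,2]<70)&(P[:,0]<-100)&(P[:,1]<-25)]; st('bar',q)
q=P[Bk&(P[:,1]>60)&(P[:,2]>12)]; st('pivblock',q)
q=P[(abs(P[:,2]-59)<2)]; st('lid',q)
E
```

```text
[ 0.42324097 -0.01184278  0.016     ] 0.21271134912465187 -8.601534728577166 [[-0.15198134 -0.10670401  0.01      ]
 [-0.15104752  0.10600529  0.01      ]]
yellow 680 min [-136.2  -21.6    9.5] max [-70.3   0.5 102.4] med [-118.5   -5.8   81.8]
Y75 191 min [-136.2  -13.1   76. ] max [-86.2   0.5  80. ] med [-99.8  -4.8  79.4]
Y80 154 min [-135.9  -13.2   80. ] max [-86.6   0.4  84.9] med [-100.1   -5.7   80.6]
Y85 31 min [-134.4  -11.4   85.7] max [-115.2   -0.9   89.9] med [-133.    -3.4   88.2]
Y90 14 min [-133.4  -11.6   90. ] max [-131.8   -1.4   94.6] med [-133.2   -6.5   93. ]
Y95 81 min [-133.7  -12.5   95.8] max [-112.2   -1.   100. ] med [-128.2   -6.6   99.4]
Y100 196 min [-133.5  -11.7  100. ] max [-112.7   -1.   102.4] med [-122.6   -6.5  100.8]
R60 58 min [-98.4   0.8  62.4] max [-65.1 105.1  65. ] med [-95.9  34.5  64. ]
R65 380 min [-99.1   0.9  65. ] max [-62.9 104.5  70. ] med [-81.2  34.7  68.4]
R70 918 min [-99.2   0.9  70. ] max [-70.5 103.9  75. ] med [-90.6  63.5  71.6]
R75 42 min [-97.6   3.3  75. ] max [-84.2  99.5  79.7] med [-96.5  18.3  77.3]
R80 49 min [-97.5   4.6  80.1] max [-93.3  25.   84.9] med [-96.2  14.7  81.4]
R85 35 min [-97.    3.6  85. ] max [-92.9  24.7  90. ] med [-96.4  12.7  88. ]
R90 54 min [-97.3   3.8  90.2] max [-93.6  24.6  94.8] med [-96.5  14.2  93.1]
R95 35 min [-97.4   4.   95.1] max [-94.2  24.5 100. ] med [-96.   15.7  97.3]
R100 164 min [-97.1   4.1 100. ] max [-83.7  24.4 105. ] med [-93.8  14.7 104. ]
R105 120 min [-95.6   4.2 105. ] max [-84.8  24.3 106.8] med [-90.1  13.8 105.5]
bar 578 min [-122.6 -102.4   51.9] max [-110.9  -36.3   63.2] med [-117.9  -67.7   60.5]
pivblock 948 min [-111.4   60.1   13.3] max [-72.4 104.3  77.2] med [-94.1  89.9  71.4]
lid 4254 min [-151.  -105.8   57. ] max [-43.8 106.6  61. ] med [-60.9 -32.5  59. ]
```

```bash
cat >> h.py <<'E'
def st(tag=''):
    s=sensors.get_state(); print(tag,'t=%.1f'%s['clock'],'c(mm)',(w2c(s['eef_pos'])[0]*1000).round(1),'F',s['force'].round(1),'gap',round(s['finger_gap']*1000,1)); return s
def ml(p,yaw=None,vel=.15):
    """straight move to case-frame mm"""
    fr=None if yaw is None else down(yaw)
    arm.move_straight(c2w(np.array(p)/1000.),vel=vel,frame=fr)
def mp(p,yaw): arm.move_ptp(c2w(np.array(p)/1000.),down(yaw))
JY=YAW+90; JX=YAW
E
python3 - 2>/dev/null <<'E'
from h import *
eoat.move_gripper(.045)
mp([-123,-6.5,140],JY); st()
ml([-123,-6.5,96],vel=.1); st('down')
eoat.move_gripper(0.0,grip_force=40); st('grip')
ml([-142.5,-6.5,96],vel=.04); st('pulled')
E
```

```text
t=3.9 c(mm) [-123.    -6.5  140.8] F [-0.8  0.1  1.2] gap 45.1
down t=4.5 c(mm) [-122.5   -6.4   97. ] F [-0.1 -0.6 -0.1] gap 45.3
grip t=5.0 c(mm) [-123.    -6.5   96.1] F [-0.2 -0.2 -0.4] gap 0.1
pulled t=5.7 c(mm) [-142.4   -6.5   96.2] F [ 0.8 -0.3 -0.9] gap -0.0
```

```bash
python3 - 2>/dev/null <<'E'
from h import *
v=shot('wrist','w3')
E
```

```text
(no output)
```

View pics/w3.png

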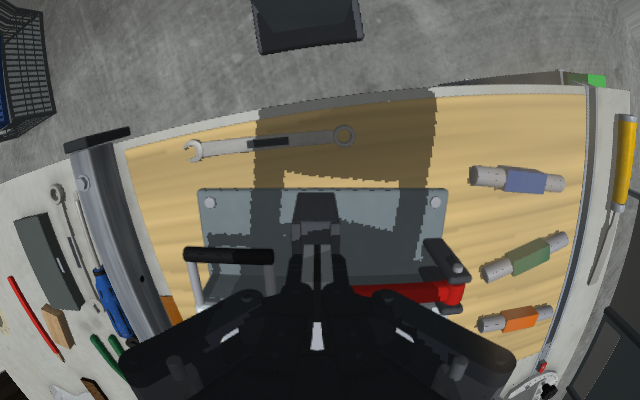

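```bash
python3 - 2>/dev/null <<'E'
from h import *
v=shot('wrist'); crop(v,(240,180,400,300),5,'w3z')
for px in [(317,200),(305,265),(330,265),(317,265),(317,280),(305,285),(317,245),(309,250)]:
    print(px,(w2c(pts(v,px))[0]*1000).round(1), v['d'][px[1],px[0]])
print(toolT().round(3))
E
```

```text
(317, 200) [-149.9   -5.7   30.5] 0.22779939
(305, 265) [-153.   -11.2  127.5] 0.13490193
(330, 265) [-1.528e+02 -1.000e-01  1.273e+02] 0.13517773
(317, 265) [-152.3   -5.8  126.4] 0.13615766
(317, 280) [-152.5   -5.9  138.8] 0.124304354
(305, 285) [-154.6  -10.6  145.4] 0.117410876
(317, 245) [-152.5   -5.8  107.2] 0.15427192
(309, 250) [-152.7   -9.7  112.8] 0.14887677
[[ 0.     0.145  0.989  0.431]
 [-0.     0.989 -0.145 -0.019]
 [-1.     0.     0.     0.102]
 [ 0.     0.     0.     1.   ]]
```

View pics/w3z.png

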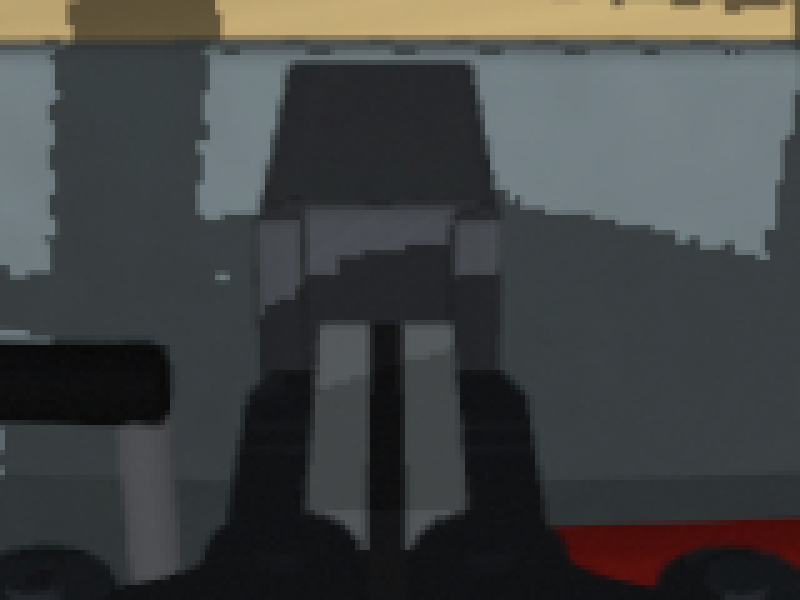

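```bash
python3 - 2>/dev/null <<'E'
from h import *
v=shot('wrist')
for r in range(200,262,4): print(r,(w2c(pts(v,(312,r)))[0]*1000).round(1),v['img'][r,312])
eoat.move_gripper(.045)
ml([-142.5,-6.5,180],vel=.2); st()
v=shot('wrist'); np.savez('v3.npz',**{k:v[k] for k in ('img','d','K','T')})
crop(v,(200,120,440,320),3,'w4z')
E
```

```text
200 [-150.3   -9.3   31.4] [39 40 43]
204 [-151.    -9.2   41.9] [39 39 43]
208 [-150.7   -9.1   49.1] [38 40 43]
212 [-150.5   -9.    56.3] [38 40 43]
216 [-150.3   -8.9   62.8] [38 41 43]
220 [-150.7   -8.8   70.3] [41 43 47]
224 [-148.3   -8.8   70.9] [74 77 83]
228 [-145.9   -8.8   71.5] [72 76 82]
232 [-142.9   -8.8   70.9] [36 38 42]
236 [-140.4   -8.8   71.6] [36 38 41]
240 [-137.6   -8.9   71.6] [35 37 40]
244 [-135.    -8.9   72. ] [58 61 63]
248 [-153.    -8.2  111.3] [85 89 91]
252 [-153.    -8.2  115.5] [85 89 92]
256 [-152.7   -8.1  118.9] [66 70 72]
260 [-153.1   -8.1  123.2] [66 70 72]
 t=6.9 c(mm) [-142.5   -6.5  180. ] F [ 0.3 -0.  -0.1] gap 45.4
```

View pics/w4z.png

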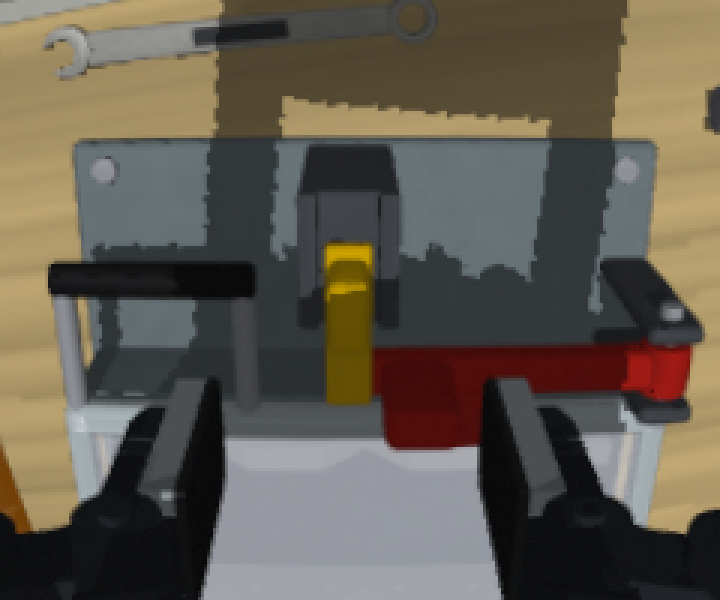

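```bash
python3 - 2>/dev/null <<'E'
from h import *
v=load('v3.npz')
yy,xx=np.mgrid[230:330,225:420]; px=np.c_[xx.ravel(),yy.ravel()]; P=w2c(pts(v,px))*1000
m=(P[:,2]>110); q=P[m]; print('tips',q[:,2].min(), q[q[:,2]<q[:,2].min()+4].round(0)[:6])
v=shot('scene','s1')
crop(v,(220,140,380,260),5,'s1z')
E
```

```text
tips 188.67438010388304 [[-150.  -28.  190.]
 [-150.   17.  190.]
 [-150.  -28.  191.]
 [-150.   17.  192.]
 [-150.  -28.  191.]
 [-149.   17.  191.]]
```

View pics/s1.png

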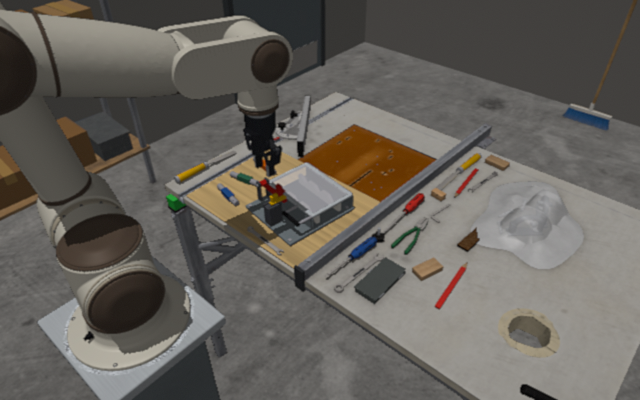

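View pics/s1z.png

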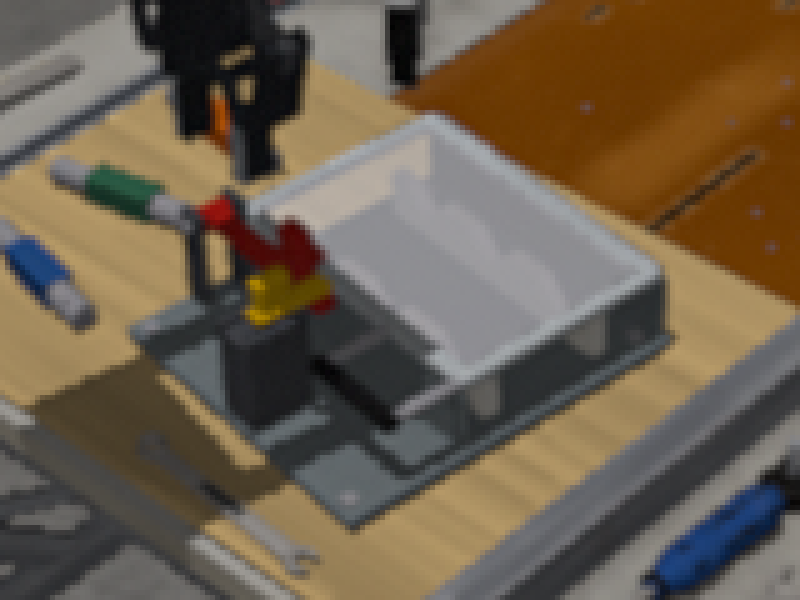

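```bash
python3 - 2>/dev/null <<'E'
from h import *
v=shot('scene')
for p in ([-142.5,-6.5,180],[-142.5,-6.5,161],[-142.5,-29,161],[-142.5,-29,192],[-123,-6.5,101],[-117.5,-68.5,62]): print(p,proj(v,c2w(np.array(p)/1000)).round(1))
for px in [(271,174),(270,170),(273,172),(274,196),(276,199),(295,219)]: print(px,(w2c(pts(v,px))*1000).round(0))
s=sensors.get_state(); print(s['eef_pos'],s['joint_positions'],s['force'])
E
```

```text
[-142.5, -6.5, 180] [[264.7 173. ]]
[-142.5, -6.5, 161] [[265.3 178.9]]
[-142.5, -29, 161] [[270.4 182.9]]
[-142.5, -29, 192] [[269.5 173.1]]
[-123, -6.5, 101] [[273.  193.9]]
[-117.5, -68.5, 62] [[289.3 215.4]]
(271, 174) [[-147.  -43.  199.]]
(270, 170) [[-151.  -46.  215.]]
(273, 172) [[-140.  -42.  201.]]
(274, 196) [[-126.  -16.  101.]]
(276, 199) [[-121.  -16.   88.]]
(295, 219) [[-115.  -90.   62.]]
[ 0.43085045 -0.01915949  0.18509505] [-1.28038409e+01 -7.86275034e+00  1.03428751e+02 -1.12249317e-04
  8.45245812e+01 -9.44490334e+01] [-0.36124248 -0.25647046  0.04017746]
```

```bash
python3 - 2>/dev/null <<'E'
from h import *
c=viewer.get_calibration('wrist'); 
def tips(v,Tt):
    yy,xx=np.mgrid[200:340,190:450]; px=np.c_[xx.ravel(),yy.ravel()]; P=pts(v,px); q=(P-Tt[:3,3])@Tt[:3,:3]*1000
    d=np.linalg.norm(P-v['T'][:3,3],axis=1); q=q[(d<.19)]
    for sgn in(-1,1):
        t=q[sgn*q[:,1]>0]; m=t[:,0]>t[:,0].max()-3; print(sgn,t[:,0].max().round(1),t[m].mean(0).round(1), 'inner y', np.abs(t[(t[:,0]>t[:,0].max()-25)][:,1]).min().round(1))
for f in ('v1.npz','v3.npz'):
    v=load(f); Tt=v['T']@np.linalg.inv(c['T_tool_cam']); print(f,Tt[:3,3]); tips(v,Tt)
for g in (.02,.0):
    eoat.move_gripper(g); v=shot('wrist'); print(g); tips(v,v['T']@np.linalg.inv(c['T_tool_cam']))
E
```

```text
v1.npz [0.42008385 0.00052439 0.29990246]
-1 -19.9 [-21.5 -42.1   0.6] inner y 41.5
1 -19.8 [-21.5  43.3   0.2] inner y 42.5
v3.npz [ 0.43123311 -0.01922949  0.18604452]
-1 -8.6 [-10.6 -21.9   2.7] inner y 21.5
1 -8.8 [-10.6  23.1   1.5] inner y 22.6
0.02
-1 -6.3 [-7.5 -9.5  7.6] inner y 9.1
1 -6.7 [-7.7 10.6  7.5] inner y 10.3
0.0
-1 -10.8 [-12.5  -3.4 -10.2] inner y 0.2
1 -11.0 [-12.6   4.2 -10.1] inner y 0.2
```

```bash
cat >> h.py <<'E'
# measured: fingertips sit 25 mm farther back along the tool than documented -> command lower
OFF=25.
def _w(p): p=np.array(p,float)-[0,0,OFF]; return c2w(p/1000.)
def ml(p,yaw=None,vel=.15): arm.move_straight(_w(p),vel=vel,frame=None if yaw is None else down(yaw))
def mp(p,yaw): arm.move_ptp(_w(p),down(yaw))
def st(tag=''):
    s=sensors.get_state(); print(tag,'t=%.1f'%s['clock'],'c(mm)',(w2c(s['eef_pos'])[0]*1000+[0,0,OFF]).round(1),'F',s['force'].round(1),'gap',round(s['finger_gap']*1000,1)); return s
E
python3 - 2>/dev/null <<'E'
from h import *
eoat.move_gripper(.045)
ml([-123,-6.5,125],vel=.2); st()
for z in (110,103,98): 
    ml([-123,-6.5,z],vel=.06); s=st('down')
    if abs(s['force']).max()>8: raise SystemExit
eoat.move_gripper(0.0,grip_force=40); s=st('grip')
if s['finger_gap']>.008:
    ml([-142,-6.5,98],vel=.04); st('pulled')
E
```

```text
t=8.9 c(mm) [-122.9   -6.5  125.7] F [-0.7  0.1  1.3] gap 45.0
down t=9.3 c(mm) [-123.1   -6.5  110. ] F [-0.5  0.3  0.3] gap 44.9
down t=9.6 c(mm) [-123.2   -6.5  102.7] F [-0.6 -0.4  0.8] gap 45.0
down t=9.8 c(mm) [-123.2   -6.5   97.7] F [-0.1 -0.6  0.8] gap 45.1
grip t=10.2 c(mm) [-122.9   -7.2   98.4] F [-3.2 -7.6  4.9] gap 11.0
pulled t=10.8 c(mm) [-141.    -7.3   98.4] F [ 6.7 -8.9 -3.5] gap 11.0
```

```bash
python3 - 2>/dev/null <<'E'
from h import *
eoat.move_gripper(.04); ml([-141,-6.5,190],vel=.2); st()
v=shot('wrist'); np.savez('v4.npz',**{k:v[k] for k in ('img','d','K','T')})
crop(v,(200,120,440,320),3,'w5z')
yy,xx=np.mgrid[120:290,205:435]; px=np.c_[xx.ravel(),yy.ravel()]; P=w2c(pts(v,px))*1000
h=cv2.cvtColor(v['img'][px[:,1],px[:,0]][None],cv2.COLOR_RGB2HSV)[0].astype(int)
q=P[(h[:,0]>18)&(h[:,0]<33)&(h[:,1]>180)&(P[:,2]>95)&(P[:,2]<105)]; print('fin top',q.min(0),q.max(0))
q=P[((h[:,0]<6)|(h[:,0]>175))&(h[:,1]>150)&(P[:,2]>103)&(P[:,2]<109)]; print('paddle top',np.percentile(q,[3,97],axis=0))
E
```

```text
t=11.8 c(mm) [-141.2   -6.4  189.7] F [ 0.1 -0.8 -0.6] gap 39.9
fin top [-151.69544026  -12.42395849   95.0246694 ] [-130.7195404    -1.84218973  102.58384725]
paddle top [[-95.91588876   4.65338496 103.4217287 ]
 [-85.26635426  22.98433648 106.51150028]]
```

View pics/w5z.png

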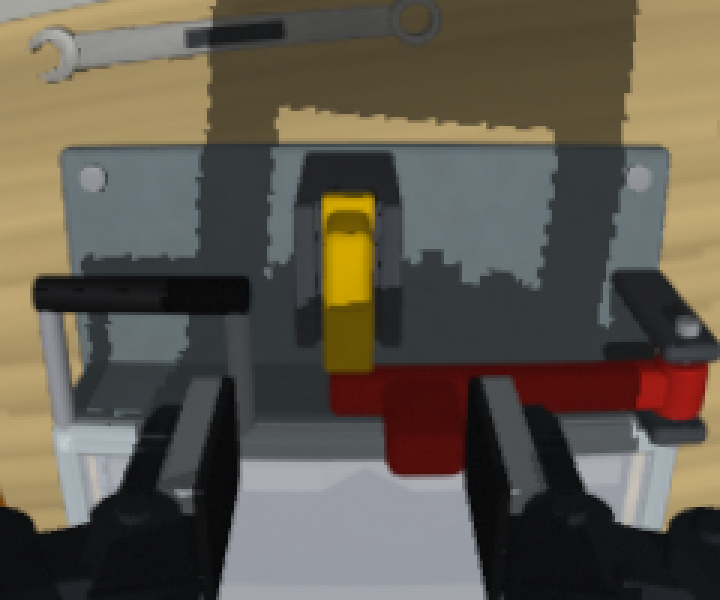

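```bash
python3 - 2>/dev/null <<'E'
from h import *
eoat.move_gripper(.032)
mp([-90.5,14.2,150],JX); st()
for z in (115,98):
    ml([-90.5,14.2,z],vel=.08); s=st('down')
    if abs(s['force']).max()>8: raise SystemExit
eoat.move_gripper(0.0,grip_force=40); s=st('grip')
if s['finger_gap']<.009: raise SystemExit
py,pz=97.5,65.5; ry,rz=14.2-py,98-pz
for th in np.arange(.1,1.61,.1):
    c,sn=np.cos(th),np.sin(th)
    ml([-90.5,py+ry*c-(-1)*rz*sn,pz-ry*sn+rz*c],vel=.06); s=st('%.1f'%th)
    if np.linalg.norm(s['force'])>35: break
E
```

```text
t=13.6 c(mm) [-90.6  14.2 150. ] F [ 0.4 -0.4 -0.1] gap 32.2
down t=14.2 c(mm) [-90.5  14.2 115.1] F [0.2 0.3 0.8] gap 32.0
down t=14.6 c(mm) [-90.6  14.2  97.9] F [-0.1 -0.7  0.3] gap 31.8
grip t=14.9 c(mm) [-89.9  14.2  98.5] F [ 5.1 -0.8  2.7] gap 13.1
0.1 t=15.2 c(mm) [-90.   17.8 106.6] F [ 5.5 -1.   0.5] gap 13.1
0.2 t=15.5 c(mm) [-90.   22.2 114.2] F [ 6. -2. -0.] gap 13.0
0.3 t=15.8 c(mm) [-90.   27.5 121.4] F [ 6.6 -1.8  0.4] gap 13.2
0.4 t=16.1 c(mm) [-90.   33.4 128.1] F [ 5.7 -1.6 -0.6] gap 13.6
0.5 t=16.4 c(mm) [-90.   39.9 134.2] F [ 5.3 -3.3  0.2] gap 13.4
0.6 t=16.7 c(mm) [-90.   47.  139.6] F [ 5.3 -2.5 -0.1] gap 13.0
0.7 t=17.0 c(mm) [-90.1  54.5 144.2] F [ 4.9 -3.1  0.4] gap 13.2
0.8 t=17.3 c(mm) [-90.1  62.6 148.1] F [ 5.2 -2.5  0.3] gap 13.3
0.9 t=17.6 c(mm) [-90.1  71.  151.1] F [ 5.5 -2.4  0.8] gap 13.4
1.0 t=17.9 c(mm) [-90.1  79.7 153.3] F [ 5.1 -2.8  1. ] gap 12.6
1.1 t=18.2 c(mm) [-90.1  88.4 154.7] F [ 5.1 -3.6  0.5] gap 13.3
1.2 t=18.5 c(mm) [-90.1  97.4 155.2] F [ 5.7 -2.4  0.7] gap 13.3
1.3 t=18.8 c(mm) [-90.1 106.4 154.7] F [ 5.1 -2.5  2.5] gap 13.1
1.4 t=19.1 c(mm) [-90.1 115.3 153.4] F [ 4.  -2.5  2.1] gap 13.3
1.5 t=19.4 c(mm) [-90.1 124.  151.2] F [ 3.9 -1.2  3.4] gap 13.2
1.6 t=19.7 c(mm) [-90.2 132.4 148.1] F [ 4.9 -0.5  2.9] gap 12.9
```

```bash
python3 - 2>/dev/null <<'E'
from h import *
eoat.move_gripper(.032); ml([-90,132,215],vel=.2)
eoat.move_gripper(.036)
mp([-117.5,-68.5,215],JX); st()
v=shot('wrist','w6'); v2=shot('scene'); crop(v2,(200,120,380,250),4,'s2z')
E
```

```text
t=21.5 c(mm) [-117.3  -68.   215. ] F [0.8 0.7 0.6] gap 36.2
```

View pics/w6.png

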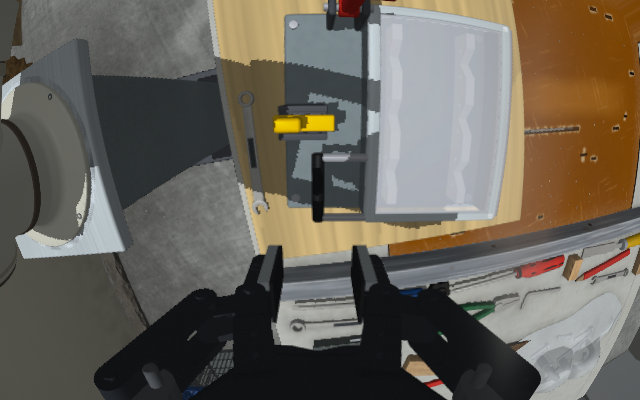

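View pics/s2z.png

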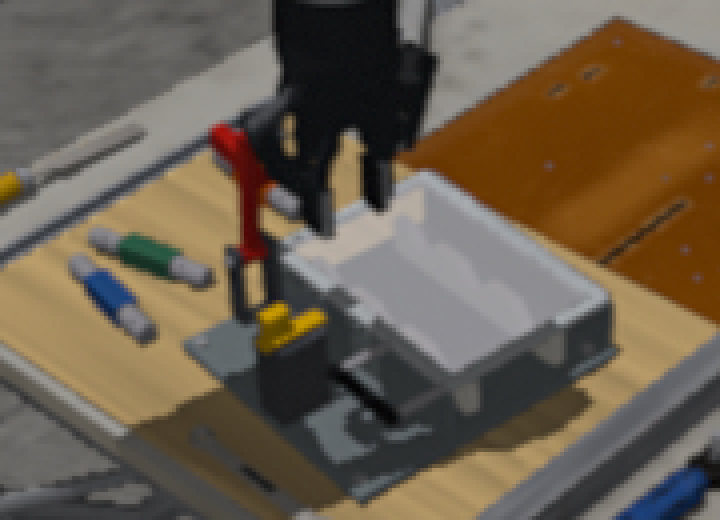

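```bash
python3 - 2>/dev/null <<'E'
from h import *
for z in (90,58):
    ml([-117.5,-68.5,z],vel=.12); s=st('down')
    if abs(s['force']).max()>8: raise SystemExit
eoat.move_gripper(0.0,grip_force=35); s=st('grip')
if s['finger_gap']<.007: raise SystemExit
for th in np.r_[np.arange(.1,1.61,.1),1.66]:
    ml([77.5-195*np.cos(th),-68.5,58+195*np.sin(th)],vel=.09); s=st('%.2f'%th)
    if np.linalg.norm(s['force'])>35: break
E
```

```text
down t=22.8 c(mm) [-117.1  -68.5   90.6] F [-0.6 -0.9  0.7] gap 35.9
down t=23.2 c(mm) [-117.4  -68.5   58.4] F [ 0.7 -0.6  0.1] gap 36.1
grip t=23.6 c(mm) [-116.7  -68.6   58.9] F [4.9 0.5 5.8] gap 10.6
0.10 t=23.9 c(mm) [-115.9  -68.5   77.8] F [ 8.6 -1.  -2. ] gap 10.4
0.20 t=24.3 c(mm) [-113.   -68.5   96.7] F [ 8.9 -0.5 -1.2] gap 10.3
0.30 t=24.7 c(mm) [-108.4  -68.5  115.3] F [10.  -1.  -3.6] gap 10.7
0.40 t=25.0 c(mm) [-101.7  -68.5  133.5] F [ 8.2 -1.  -3.1] gap 10.4
0.50 t=25.4 c(mm) [-93.7 -68.5 150.8] F [ 7.3 -1.  -3.3] gap 10.5
0.60 t=25.8 c(mm) [-83.8 -68.5 167.7] F [-1.2 -0.1  1.7] gap 10.8
0.70 t=26.1 c(mm) [-72.2 -68.5 183.7] F [-7.7  0.8  7. ] gap 10.4
0.80 t=26.5 c(mm) [-59.2 -68.6 198.2] F [-13.7   1.   13.1] gap 10.6
0.90 t=26.9 c(mm) [-44.6 -68.6 211.8] F [-18.1   1.1  20.6] gap 10.5
1.00 t=27.2 c(mm) [-28.2 -68.6 223.4] F [-13.9   1.8  22.1] gap 10.4
1.10 t=27.6 c(mm) [-11.1 -68.5 233. ] F [-10.1   2.2  18.7] gap 10.4
1.20 t=28.0 c(mm) [  7.  -68.5 241. ] F [-5.8  1.4 18. ] gap 10.4
1.30 t=28.3 c(mm) [ 25.7 -68.5 246.7] F [-3.2  0.2 12.4] gap 10.7
1.40 t=28.7 c(mm) [ 44.9 -68.4 250.5] F [-0.2 -0.2  6.7] gap 10.4
1.50 t=29.1 c(mm) [ 64.3 -68.4 252.8] F [1.  0.8 8. ] gap 10.6
1.60 t=29.4 c(mm) [ 83.8 -68.4 253.2] F [1.2 0.6 7.4] gap 10.7
1.66 t=29.7 c(mm) [ 95.4 -68.4 252.2] F [1.3 1.1 5.8] gap 10.4
```

```bash
cat >> h.py <<'E'
def gauges(v,z=0.026):
    """centre & axis yaw from colored grip's top face (rays onto plane z); whole-gauge rect for axis from depth"""
    out={}
    for c in ('blue','green','orange'):
        for A,ce,m in blobs(mask(v['img'],c),60):
            ys,xs=np.nonzero(m); P=pts(v,np.c_[xs,ys])
            med=np.median(P,0)
            if not(.3<med[0]<.75 and .0<med[1]<.27 and 0.01<med[2]<.12): continue
            q=P[(P[:,2]>med[2]-.004)&(P[:,2]<med[2]+.004)]
            r=cv2.minAreaRect((q[:,:2]*1000).astype(np.float32)); b=cv2.boxPoints(r)
            e1,e2=b[1]-b[0],b[2]-b[1]; e=e1 if np.linalg.norm(e1)>np.linalg.norm(e2) else e2
            out[c]=(np.array(r[0]),np.degrees(np.arctan2(e[1],e[0]))%180,sorted(np.round(r[1],1)),med[2]*1000,A,ce.round(0)); break
    return out
E
python3 - 2>/dev/null <<'E'
from h import *
eoat.move_gripper(.05); ml([95.4,-68.4,330],vel=.25); st()
arm.move_ptp([.53,.10,.30],down(JX)); st()
v=shot('wrist','w7'); np.savez('v5.npz',**{k:v[k] for k in ('img','d','K','T')})
for k,g in gauges(v).items(): print(k,g)
v=shot('scene','s3'); 
E
```

```text
t=30.6 c(mm) [ 95.6 -68.4 330.8] F [-0.3  0.1 -1.4] gap 50.1
 t=31.6 c(mm) [-61.4 125.1 318.8] F [ 0.4 -0.3  1. ] gap 49.8
blue (array([439.62097168, 171.12400818]), np.float32(78.737076), [np.float64(20.0), np.float64(48.2)], np.float64(25.406365035641475), 521, array([245., 117.]))
green (array([492.39553833, 188.40939331]), np.float32(100.237305), [np.float64(19.3), np.float64(49.2)], np.float64(25.542255121566548), 505, array([279.,  98.]))
orange (array([615.35906982, 198.09455872]), np.float32(82.47212), [np.float64(19.5), np.float64(48.7)], np.float64(25.522678886015726), 519, array([368.,  79.]))
```

View pics/w7.png

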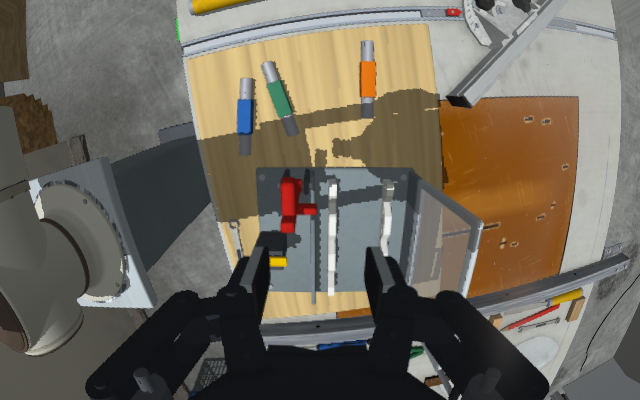

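View pics/s3.png

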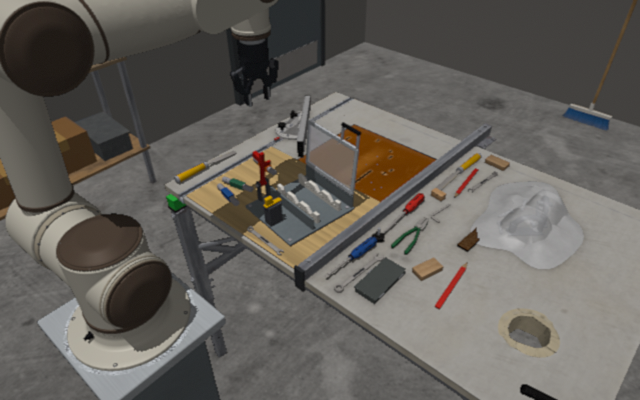

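```bash
cat >> h.py <<'E'
def pick(g, zc=22.0):
    (x,y),ax=g[0]/1000.,g[1]
    yaw=ax-90; P=w2c([x,y,0])[0]*1000
    eoat.move_gripper(.036)
    mp([P[0],P[1],120],yaw); 
    for z in (45,zc):
        ml([P[0],P[1],z],vel=.12); s=st('down')
        if np.linalg.norm(s['force'])>10: print('FORCE'); return False
    eoat.move_gripper(0.0,grip_force=60); s=st('grip')
    if s['finger_gap']<.015: print('MISSED'); return False
    ml([P[0],P[1],215],vel=.25); s=st('lift')
    return s['finger_gap']>.015
E
python3 - 2>/dev/null <<'E'
from h import *
v=load('v5.npz'); g=gauges(v)['blue']; print(w2c([*g[0]/1000,0]))
ok=pick(g); print(ok)
if ok:
    mp([0,-60,215],JY); st('over')
    v=shot('wrist','w8')
E
```

```text
[[-0.16187845  0.18305658 -0.006     ]]
down t=33.7 c(mm) [-161.3  183.2   45.7] F [-1.   0.1  0.1] gap 35.7
down t=34.0 c(mm) [-161.8  183.    22.4] F [-0.4 -1.1 -0.3] gap 35.9
grip t=34.3 c(mm) [-161.3  183.3   23.1] F [-1.4 -0.   5.8] gap 18.4
lift t=35.2 c(mm) [-162.4  182.9  213.7] F [ 0.  -0.3 -2.1] gap 18.2
True
over t=37.2 c(mm) [-1.000e-01 -5.960e+01  2.148e+02] F [ 0.9  0.1 -1.7] gap 18.5
```

View pics/w8.png

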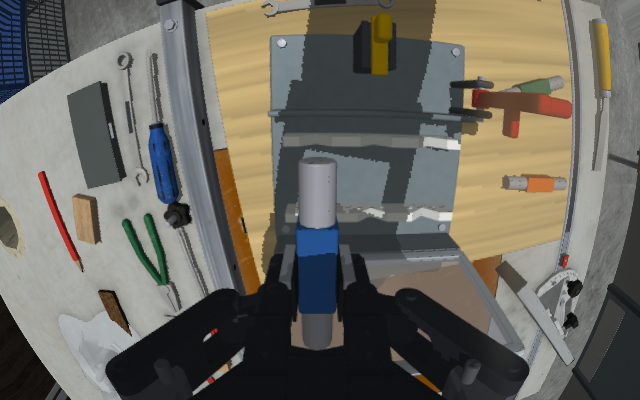

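```bash
cat >> h.py <<'E'
def hand(v,col):
    yy,xx=np.mgrid[140:330,285:350]; px=np.c_[xx.ravel(),yy.ravel()]; P=pts(v,px); d=np.linalg.norm(P-v['T'][:3,3],axis=1)
    c=viewer.get_calibration('wrist'); Tt=v['T']@np.linalg.inv(c['T_tool_cam']); q=(P-Tt[:3,3])@Tt[:3,:3]*1000+[OFF,0,0]  # tool coords rel. true grasp pt
    near=(q[:,0]<30)
    print('obj: end z(tool) %.1f'%np.percentile(q[near][:,2],0.3))
    t=q[near&(q[:,2]<-32)]; a=np.polyfit(t[:,2],t[:,1],1); print('yaw slip deg %.1f, y %.1f'%(np.degrees(np.arctan(a[0])),np.median(t[:,1])),'front face/axis x range',t[:,0].min().round(1),t[:,0].max().round(1))
    for lo in range(-55,-26,6):
        b=t[(t[:,2]>=lo)&(t[:,2]<lo+6)]
        if len(b): print(lo,'nearest x (top)',np.percentile(b[:,0],5).round(1))
E
python3 - 2>/dev/null <<'E'
from h import *
v=shot('wrist'); hand(v,'blue')
# rails
yy,xx=np.mgrid[120:240,350:470]; px=np.c_[xx.ravel(),yy.ravel()]; P=w2c(pts(v,px))*1000; I=v['img'][px[:,1],px[:,0]].astype(int)
m=(P[:,2]>37)&(P[:,2]<43)
for sgn in (-1,1):
    q=P[m&(sgn*P[:,0]>20)&(abs(P[:,0])<60)]; print(sgn,len(q),np.percentile(q,[2,50,98],axis=0).round(1).tolist())
E
```

```text
obj: end z(tool) -81.9
yaw slip deg 0.2, y 0.6 front face/axis x range -124.7 20.4
-55 nearest x (top) 4.5
-49 nearest x (top) 4.1
-43 nearest x (top) 4.3
-37 nearest x (top) 4.3
-1 613 [[-44.6, -25.3, 37.3], [-39.7, 30.9, 39.5], [-34.8, 89.6, 41.1]]
1 478 [[35.2, -23.4, 37.3], [39.7, 32.6, 39.5], [44.7, 89.9, 41.0]]
```

```bash
cat >> h.py <<'E'
def place(y,zrel=50.2):
    ml([0,y,90],vel=.25); s=st('90')
    if s['finger_gap']<.015: print('LOST'); return False
    for z in (60,zrel+2,zrel):
        ml([0,y,z],vel=.08); s=st('dn')
        if s['finger_gap']<.015: print('LOST'); return False
        if np.linalg.norm(s['force'])>14: break
    eoat.move_gripper(.034); arm.pause(.15); st('rel')
    ml([0,y,110],vel=.2); ml([0,y,215],vel=.3)
    return True
E
python3 - 2>/dev/null <<'E'
from h import *
print(place(-60))
v=shot('wrist','w9'); crop(v,(220,30,460,280),2.5,'w9z')
arm.move_ptp([.53,.10,.30],down(JX)); st()
v=shot('wrist','w10'); np.savez('v6.npz',**{k:v[k] for k in ('img','d','K','T')})
for k,g in gauges(v).items(): print(k,g)
E
```

```text
90 t=37.9 c(mm) [  0.6 -60.   91.3] F [ 0.2 -0.1 -0.9] gap 18.7
dn t=38.4 c(mm) [ -0.1 -60.   59.8] F [ 0.7  0.1 -1.4] gap 18.2
dn t=38.7 c(mm) [ -0.2 -60.   51.8] F [ 0.5  0.5 -1.3] gap 18.4
dn t=38.9 c(mm) [  0.3 -60.3  50.6] F [-0.6 -2.7  3.1] gap 18.7
rel t=39.4 c(mm) [ -0.  -59.9  50.2] F [-1.1 -0.1  0.1] gap 33.7
True
 t=42.1 c(mm) [-62.1 125.6 318.5] F [ 0.2 -0.5 -0.4] gap 33.7
green (array([492.37103271, 188.37153625]), np.float32(100.39361), [np.float64(19.5), np.float64(48.8)], np.float64(25.495020311166712), 506, array([280.,  99.]))
orange (array([614.88702393, 197.68559265]), np.float32(82.39458), [np.float64(18.2), np.float64(48.8)], np.float64(25.454464468044392), 496, array([369.,  79.]))
```

View pics/w9z.png

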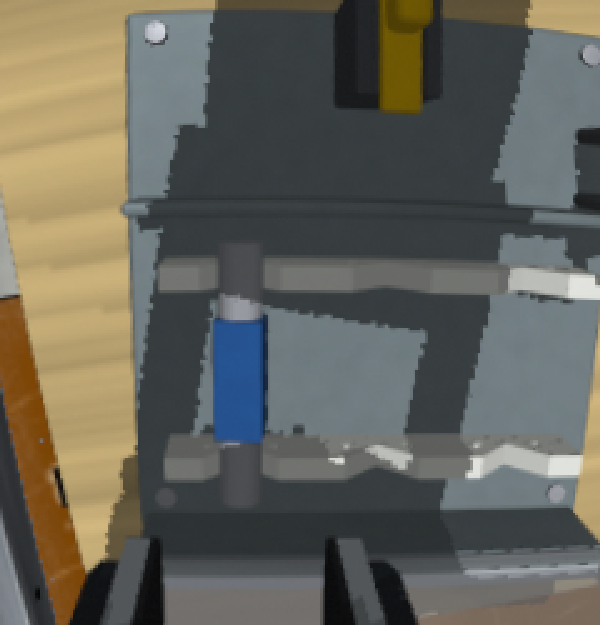

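View pics/w10.png

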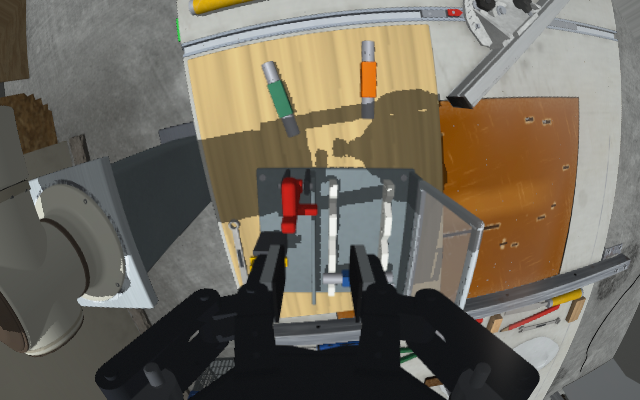

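Blue lies in groove 3 with both ends in the notches (crop 240,375). Next is green into groove 2.

```bash
python3 - 2>/dev/null <<'E'
from h import *
v=load('v6.npz'); g=gauges(v)['green']
if pick(g):
    mp([0,0,215],JY); st('over')
    v=shot('wrist','w11'); hand(v,'green')
    print(gauges(v).get('orange'))
E
```

```text
down t=44.0 c(mm) [-111.6  207.9   45.8] F [-0.  -0.3  0.1] gap 36.0
down t=44.4 c(mm) [-112.2  207.8   22.4] F [-0.1  0.5 -0.3] gap 36.1
grip t=44.7 c(mm) [-111.6  208.    23.2] F [-1.8 -1.4  6.6] gap 18.4
lift t=45.6 c(mm) [-112.7  207.6  213.6] F [-1.1 -0.  -2.6] gap 18.5
over t=47.1 c(mm) [-2.000e-01  4.000e-01  2.146e+02] F [ 0.6  0.2 -1.8] gap 18.4
obj: end z(tool) -81.9
yaw slip deg 0.1, y 0.5 front face/axis x range -124.7 19.1
-55 nearest x (top) 4.5
-49 nearest x (top) 4.4
-43 nearest x (top) 4.3
-37 nearest x (top) 4.2
(array([615.37860107, 197.65563965]), np.float32(81.68998), [np.float64(18.7), np.float64(49.8)], np.float64(25.88418858253416), 466, array([506., 184.]))
```

View pics/w11.png

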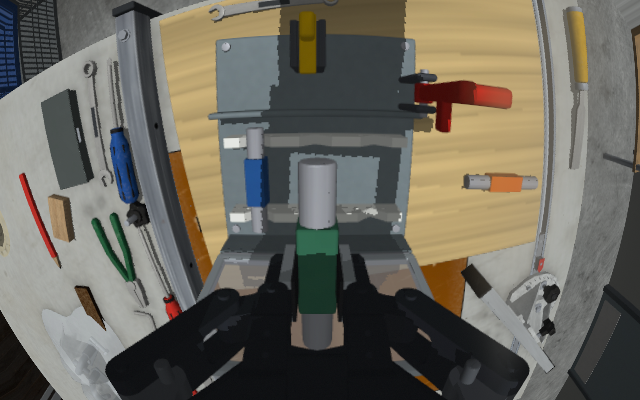

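```bash
python3 - 2>/dev/null <<'E'
from h import *
print(place(0))
v=shot('wrist','w12'); crop(v,(180,30,460,280),2.5,'w12z')
g=gauges(v)['orange']; print(g)
arm.move_ptp([.56,.10,.30],down(JX))
v=shot('wrist','w13'); g=gauges(v)['orange']; print(g)
if pick(g):
    mp([0,60,215],JY); st('over')
    v=shot('wrist','w14'); hand(v,'orange')
E
```

```text
90 t=47.8 c(mm) [ 0.6  0.2 91.2] F [-1.  -0.6 -0.7] gap 18.2
dn t=48.4 c(mm) [-0.1 -0.  59.7] F [ 0.9 -0.  -2.2] gap 18.4
dn t=48.6 c(mm) [-0.2 -0.  51.8] F [ 0.3  0.5 -1.9] gap 18.7
dn t=48.9 c(mm) [ 0.3 -0.3 50.7] F [-1.7 -3.1  3.6] gap 18.3
rel t=49.3 c(mm) [-0.   0.1 50.2] F [-0.5 -0.4  0.5] gap 34.2
True
(array([615.01171875, 197.18260193]), np.float32(81.836845), [np.float64(19.0), np.float64(49.9)], np.float64(25.878002725925608), 465, array([506., 184.]))
(array([615.39447021, 198.10238647]), np.float32(82.2541), [np.float64(19.3), np.float64(48.6)], np.float64(25.558792155868954), 546, array([347.,  82.]))
down t=53.9 c(mm) [  8.6 235.3  46. ] F [0.4 0.2 0.9] gap 36.2
down t=54.2 c(mm) [  8.  235.3  22.1] F [ 0.4 -0.3  0.4] gap 36.0
grip t=54.5 c(mm) [  8.7 235.5  23.1] F [-1.3  0.4  6.5] gap 18.4
lift t=55.5 c(mm) [  7.6 235.1 213.3] F [ 0.5 -0.6 -2.5] gap 18.7
over t=57.1 c(mm) [ -0.   60.2 214.7] F [-0.6 -0.6 -1.8] gap 18.8
obj: end z(tool) -81.9
yaw slip deg 0.1, y 0.5 front face/axis x range -124.7 21.2
-55 nearest x (top) 4.5
-49 nearest x (top) 4.2
-43 nearest x (top) 4.3
-37 nearest x (top) 4.3
```

View pics/w12z.png

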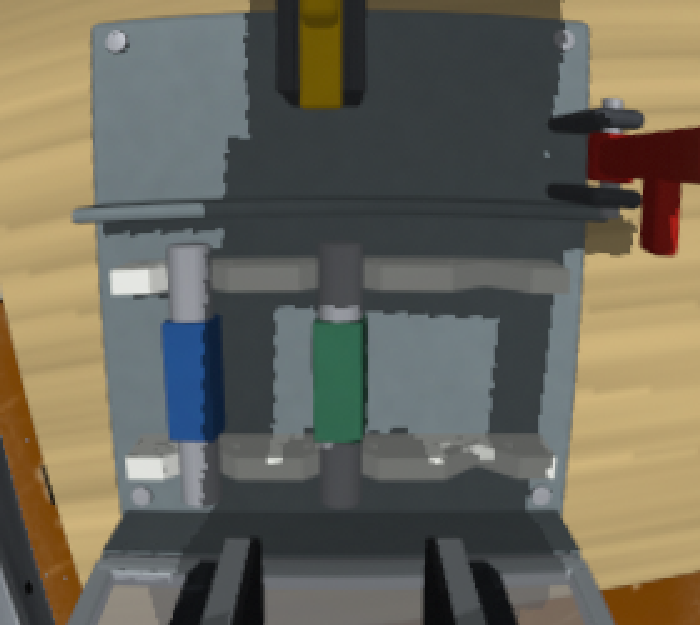

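View pics/w14.png

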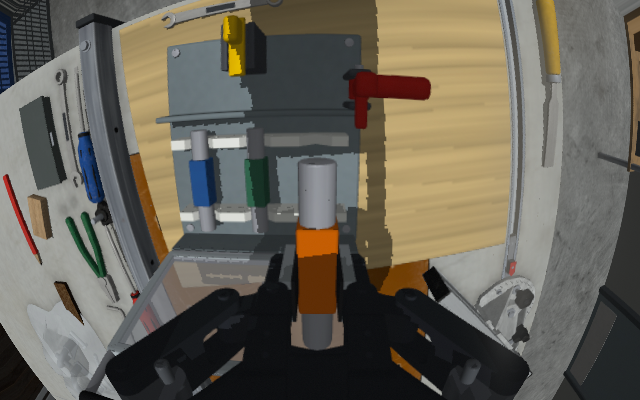

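```bash
python3 - 2>/dev/null <<'E'
from h import *
v=shot('scene'); crop(v,(190,70,390,220),4,'s4z')
np.savez('v7.npz',**{k:v[k] for k in ('img','d','K','T')})
T=toolT(); c=viewer.get_calibration('wrist')['T_tool_cam']; print(proj(v,(T@c)[:3,3]), proj(v,T[:3,3]), (w2c((T@c)[:3,3])*1000).round())
E
```

```text
[[264.10787363 100.54725861]] [[292.53997898 139.80662608]] [[-82.  61. 340.]]
```

View pics/s4z.png

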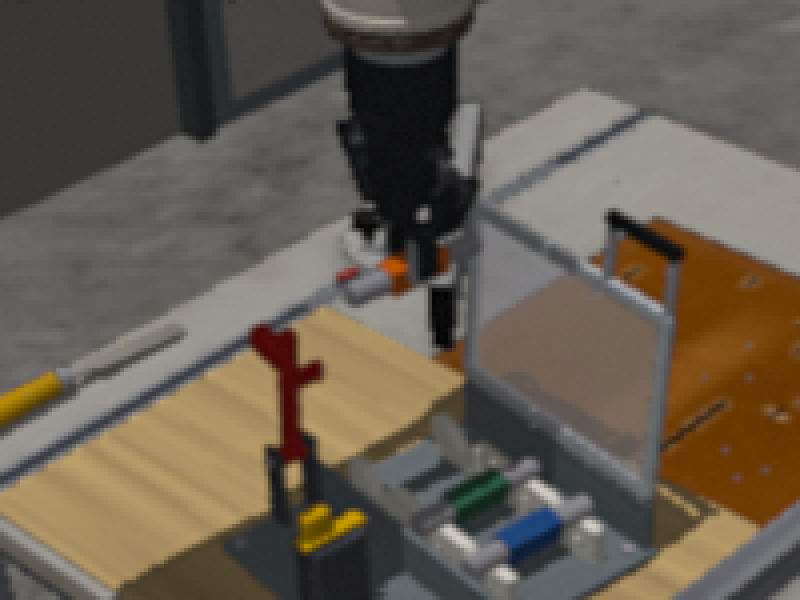

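```bash
python3 - 2>/dev/null <<'E'
from h import *
print(place(60)); st()
v=shot('wrist','w15'); crop(v,(120,30,400,280),2.5,'w15z')
E
```

```text
90 t=57.9 c(mm) [ 0.6 60.1 91.2] F [-0.5 -0.  -2.2] gap 18.4
dn t=58.4 c(mm) [-0.1 60.  59.8] F [ 0.9 -0.4 -1.8] gap 18.2
dn t=58.6 c(mm) [-0.2 60.  51.8] F [-0.1 -0.9 -2.3] gap 18.5
dn t=58.9 c(mm) [ 0.3 59.8 50.7] F [-1.2 -3.2  4.7] gap 19.1
rel t=59.4 c(mm) [-0.  60.1 50.2] F [-0.6  0.1 -0.4] gap 34.1
True
 t=60.3 c(mm) [-1.000e-01  6.000e+01  2.147e+02] F [-0.7  0.8  0.1] gap 33.9
```

View pics/w15z.png

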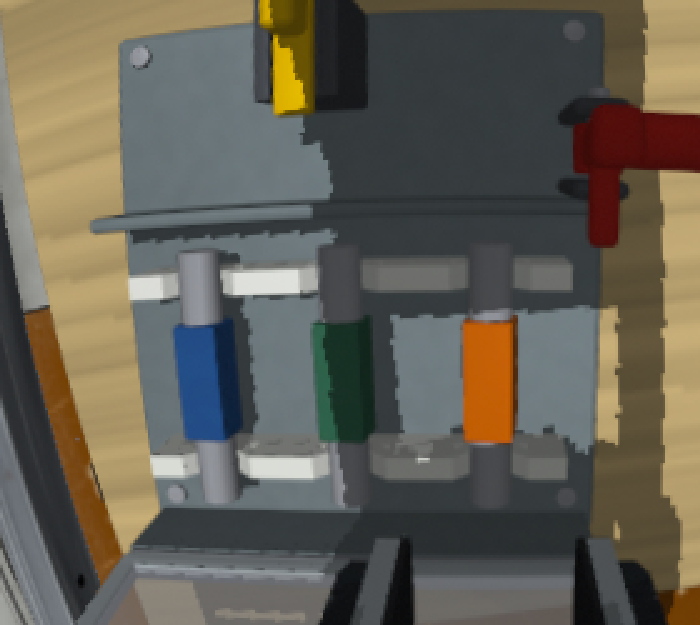

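```bash
python3 - 2>/dev/null <<'E'
from h import *
v=shot('wrist')
for c in ('blue','green','orange'):
    for A,ce,m in blobs(mask(v['img'],c),60):
        ys,xs=np.nonzero(m); P=w2c(pts(v,np.c_[xs,ys]))*1000; md=np.median(P,0)
        if 30<md[2]<60 and abs(md[1])<100:
            q=P[P[:,2]>44]; print(c,'grip ext',np.percentile(q,[2,98],axis=0).round(1).tolist())
eoat.move_gripper(.045)
ml([0,60,330],vel=.3)
mp([95.4,-68.4,340],JX); st()
v=shot('wrist','w16'); np.savez('v8.npz',**{k:v[k] for k in ('img','d','K','T')})
v=shot('scene'); np.savez('v9.npz',**{k:v[k] for k in ('img','d','K','T')})
E
```

```text
blue grip ext [[-22.6, -70.0, 44.3], [24.0, -51.5, 48.2]]
green grip ext [[-22.9, -10.2, 44.4], [24.7, 8.4, 48.1]]
orange grip ext [[-22.0, 49.2, 44.3], [24.4, 67.8, 48.1]]
 t=62.5 c(mm) [ 95.2 -68.1 339.6] F [0.5 0.6 0.2] gap 44.8
```

View pics/w16.png

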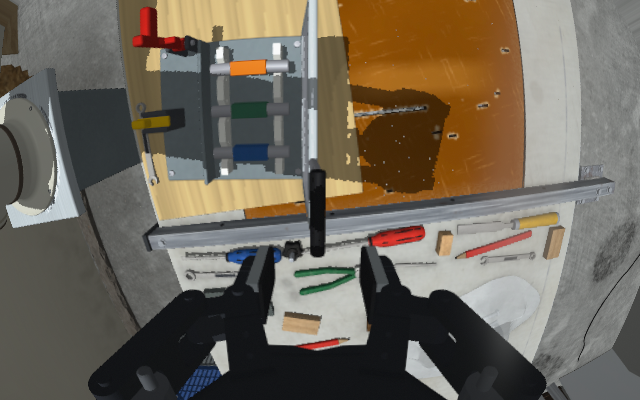

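```bash
python3 - 2>/dev/null <<'E'
from h import *
v=load('v8.npz')
yy,xx=np.mgrid[165:260,300:335]; px=np.c_[xx.ravel(),yy.ravel()]; P=w2c(pts(v,px))*1000
m=(P[:,2]>200)&(P[:,2]<275)&(v['img'][px[:,1],px[:,0]].astype(int).sum(1)<120); q=P[m]
print(len(q),np.percentile(q,[2,50,98],axis=0).round(1).tolist())
E
```

```text
1215 [[90.5, -100.7, 251.5], [95.6, -66.6, 254.8], [100.8, -36.2, 256.5]]
```

```bash
python3 - 2>/dev/null <<'E'
from h import *
ml([95.4,-68.5,275],vel=.2)
ml([95.4,-68.5,252],vel=.08); s=st('down')
if np.linalg.norm(s['force'])>10: raise SystemExit
eoat.move_gripper(0.0,grip_force=35); s=st('grip')
if s['finger_gap']<.007: raise SystemExit
for th in np.r_[np.arange(1.6,0.05,-.1),0.04,0.0]:
    ml([77.5-195.5*np.cos(th),-68.5,57.8+195.5*np.sin(th)],vel=.09); s=st('%.2f'%th)
    if np.linalg.norm(s['force'])>40: break
E
```

```text
down t=63.5 c(mm) [ 95.3 -68.5 251.7] F [-0.3  1.1  0.3] gap 45.0
grip t=63.9 c(mm) [ 95.5 -68.5 252.5] F [-0.1  0.1  3.3] gap 10.5
1.60 t=64.2 c(mm) [ 83.  -68.6 253.4] F [-1.  -1.2  1.8] gap 10.6
1.50 t=64.5 c(mm) [ 63.7 -68.6 252.9] F [-1.7 -0.9  2.5] gap 10.4
1.40 t=64.9 c(mm) [ 44.4 -68.6 250.4] F [-1.6 -1.2  0.9] gap 10.8
1.30 t=65.3 c(mm) [ 25.4 -68.6 246. ] F [-0.7 -2.3 -1.4] gap 10.8
1.20 t=65.7 c(mm) [  6.7 -68.5 240. ] F [-0.1 -1.3 -2.2] gap 10.7
1.10 t=66.0 c(mm) [-11.  -68.5 231.9] F [ 1.7 -2.6 -4.1] gap 10.6
1.00 t=66.4 c(mm) [-27.9 -68.5 222.6] F [-0.8 -2.2 -0.9] gap 10.2
0.90 t=66.8 c(mm) [-43.7 -68.5 211.1] F [ 0.2 -4.  -2.8] gap 10.4
0.80 t=67.1 c(mm) [-58.4 -68.5 198.1] F [ 2.5 -2.1 -3.7] gap 10.5
0.70 t=67.5 c(mm) [-71.9 -68.5 183.7] F [ 2.4 -2.4 -6. ] gap 10.6
0.60 t=67.8 c(mm) [-83.8 -68.5 168.2] F [ 1.9 -2.7 -3.9] gap 10.5
0.50 t=68.2 c(mm) [-94.  -68.5 151.2] F [ 4.9 -2.7 -4.9] gap 10.5
0.40 t=68.6 c(mm) [-102.4  -68.5  133.4] F [ 8.2 -2.8 -4.7] gap 10.9
0.30 t=69.0 c(mm) [-108.8  -68.5  115. ] F [11.  -3.2 -5.3] gap 10.2
0.20 t=69.3 c(mm) [-113.5  -68.5   96.1] F [11.  -2.9 -3.7] gap 10.9
0.10 t=69.7 c(mm) [-116.1  -68.5   76.9] F [12.3 -4.  -2.2] gap 10.5
0.04 t=70.0 c(mm) [-116.8  -68.5   65.3] F [13.6 -3.3 -1.2] gap 10.4
0.00 t=70.2 c(mm) [-116.8  -68.6   58. ] F [12.7 -3.5  4.2] gap 10.8
```

```bash
python3 - 2>/dev/null <<'E'
from h import *
ml([-117.2,-68.5,56.5],vel=.03); st('press')
eoat.move_gripper(.04); st('rel'); ml([-117.2,-68.5,215],vel=.2)
eoat.move_gripper(.032)
mp([-90,132.4,215],JX); st()
v=shot('wrist','w17'); np.savez('v10.npz',**{k:v[k] for k in ('img','d','K','T')})
yy,xx=np.mgrid[0:300,150:600]; px=np.c_[xx.ravel(),yy.ravel()]; P=w2c(pts(v,px))*1000
q=P[(abs(P[:,1])<104)&(P[:,0]>-73)&(P[:,0]<-66)&(P[:,2]>45)&(P[:,2]<80)]; print('lid front edge z',len(q),np.percentile(q[:,2],[5,50,90]))
h=cv2.cvtColor(v['img'][px[:,1],px[:,0]][None],cv2.COLOR_RGB2HSV)[0].astype(int)
q=P[((h[:,0]<6)|(h[:,0]>175))&(h[:,1]>150)&(P[:,2]>60)&(P[:,2]<170)&(abs(P[:,0]+85)<30)]; print('lever',np.percentile(q,[2,98],axis=0).round(1).tolist())
E
```

```text
press t=70.5 c(mm) [-116.6  -68.7   57.4] F [-1.3 -1.9 23.7] gap 10.6
rel t=70.9 c(mm) [-117.6  -68.4   56.1] F [-0.1  0.1 -0.1] gap 39.8
 t=72.9 c(mm) [-90.1 132.2 214.8] F [ 0.8 -1.  -0.1] gap 32.0
lid front edge z 403 [54.87999507 59.32272177 68.38767454]
lever [[-96.2, 88.7, 68.7], [-68.5, 129.8, 167.5]]
```

View pics/w17.png

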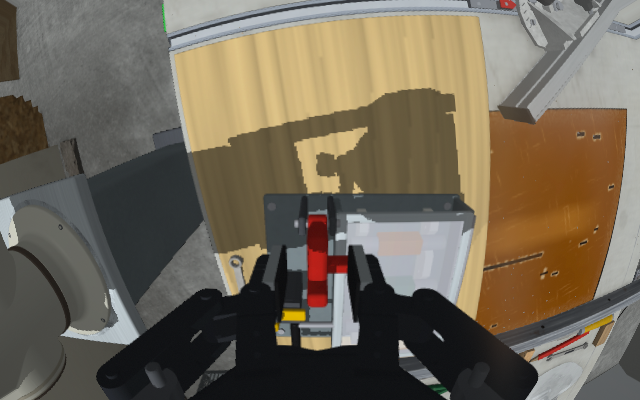

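```bash
python3 - 2>/dev/null <<'E'
from h import *
v=load('v10.npz')
for r in range(212,312,8):
    print(r,(w2c(pts(v,(317,r)))[0]*1000).round(1),v['img'][r,317])
E
```

```text
212 [-89.8  87.3  10.2] [125 137 141]
220 [-89.7 103.   71.4] [139  25  19]
228 [-89.6 215.1 339.5] [79 14 11]
236 [-89.7 128.4 159. ] [83 15 12]
244 [-89.7 124.1 161.9] [93 17 14]
252 [-89.7 118.5 162.5] [185  32  25]
260 [-89.7 111.6 160.9] [185  33  25]
268 [-89.7 104.1 158.8] [185  31  24]
276 [-89.7  98.4 160.1] [183  33  25]
284 [-89.7  94.4 164.1] [85 15 11]
292 [-89.7  93.3 171.9] [85 16 13]
300 [-89.7  88.7 174.8] [180  32  25]
308 [-89.8 -52.    9.3] [116 129 134]
```

```bash
python3 - 2>/dev/null <<'E'
from h import *
py,pz=97.5,65.5; ry,rz=-83.2,31.
f=lambda th:[-89.9,py+ry*np.cos(th)+rz*np.sin(th),pz-ry*np.sin(th)+rz*np.cos(th)]
p=f(1.59); print(p)
ml([p[0],p[1],175],vel=.2); ml(p,vel=.08); s=st('down')
if np.linalg.norm(s['force'])>10: raise SystemExit
eoat.move_gripper(0.0,grip_force=40); s=st('grip')
if s['finger_gap']<.009: raise SystemExit
for th in np.r_[np.arange(1.5,.05,-.1),.05,0,-.02]:
    ml(f(th),vel=.06); s=st('%.2f'%th)
    if np.linalg.norm(s['force'])>40: break
E
```

```text
[-89.9, np.float64(130.09193147858383), np.float64(148.0893818992205)]
down t=73.8 c(mm) [-89.9 130.1 148.2] F [-0.9 -0.3  1.1] gap 32.1
grip t=74.0 c(mm) [-89.8 130.2 148.7] F [-3.   1.2  6. ] gap 13.0
1.50 t=74.3 c(mm) [-89.9 122.7 151. ] F [-3.   3.1  4.2] gap 13.4
1.40 t=74.6 c(mm) [-89.9 114.1 152.8] F [-1.5  2.5  2.2] gap 13.1
1.30 t=74.9 c(mm) [-89.9 105.2 153.8] F [-0.4  2.8 -0.8] gap 13.1
1.20 t=75.2 c(mm) [-89.9  96.3 154.2] F [-0.5  1.7 -1.5] gap 13.5
1.10 t=75.5 c(mm) [-89.9  87.4 153.7] F [-0.1  1.9 -2.2] gap 13.1
1.00 t=75.8 c(mm) [-89.9  78.7 152.3] F [-0.6  2.  -0.6] gap 12.9
0.90 t=76.1 c(mm) [-89.8  70.1 150. ] F [-0.7  1.4 -1.3] gap 13.0
0.80 t=76.4 c(mm) [-89.9  61.8 146.9] F [-0.9  1.   0.7] gap 13.3
0.70 t=76.7 c(mm) [-89.9  53.8 142.8] F [0.6 0.3 1. ] gap 12.5
0.60 t=77.0 c(mm) [-89.9  46.2 138.1] F [-0.4  1.6  1.1] gap 13.6
0.50 t=77.3 c(mm) [-89.9  39.2 132.5] F [ 0.5 -0.5 -0.7] gap 13.1
0.40 t=77.6 c(mm) [-89.9  32.8 126.3] F [ 1.6  0.2 -0.5] gap 13.3
0.30 t=77.9 c(mm) [-89.9  27.  119.6] F [ 1.2 -0.6 -1. ] gap 12.9
0.20 t=78.2 c(mm) [-89.9  22.  112.3] F [ 1.2  0.4 -0.7] gap 13.1
0.10 t=78.5 c(mm) [-89.9  17.8 104.6] F [ 1.1 -0.6 -0.8] gap 13.4
0.05 t=78.8 c(mm) [-89.8  16.  100.7] F [1.  0.  3.5] gap 13.1
0.00 t=79.0 c(mm) [-89.7  14.5  97.2] F [-2.6  3.6 13.5] gap 13.3
-0.02 t=79.3 c(mm) [-89.4  14.3  96.6] F [-8.4  7.5 29.5] gap 13.1
```

```bash
python3 - 2>/dev/null <<'E'
from h import *
eoat.move_gripper(.032); ml([-89.9,14.3,180],vel=.2)
eoat.move_gripper(.045); mp([-141,-6.5,190],JY); st()
v=shot('wrist'); np.savez('v11.npz',**{k:v[k] for k in ('img','d','K','T')})
crop(v,(200,120,440,320),3,'w18z')
yy,xx=np.mgrid[120:310,205:435]; px=np.c_[xx.ravel(),yy.ravel()]; P=w2c(pts(v,px))*1000
h=cv2.cvtColor(v['img'][px[:,1],px[:,0]][None],cv2.COLOR_RGB2HSV)[0].astype(int)
q=P[(h[:,0]>18)&(h[:,0]<33)&(h[:,1]>180)&(P[:,2]>95)&(P[:,2]<105)]; print('fin top',q.min(0),q.max(0))
r=P[((h[:,0]<6)|(h[:,0]>175))&(h[:,1]>150)]; q=r[(r[:,2]>95)&(r[:,2]<112)]; print('paddle top',np.percentile(q,[3,50,97],axis=0))
for lo in range(-15,100,15):
    t=r[(r[:,1]>lo)&(r[:,1]<lo+15)&(r[:,0]<-84)&(r[:,0]>-95)&(r[:,2]<90)]
    if len(t): print(lo,np.median(t[:,2]).round(1))
v0=load('v4.npz'); P0=w2c(pts(v0,px))*1000; h0=cv2.cvtColor(v0['img'][px[:,1],px[:,0]][None],cv2.COLOR_RGB2HSV)[0].astype(int)
r=P0[((h0[:,0]<6)|(h0[:,0]>175))&(h0[:,1]>150)]; print('before')
q=r[(r[:,2]>95)&(r[:,2]<112)]; print('paddle top',np.percentile(q,[3,50,97],axis=0))
for lo in range(-15,100,15):
    t=r[(r[:,1]>lo)&(r[:,1]<lo+15)&(r[:,0]<-84)&(r[:,0]>-95)&(r[:,2]<90)]
    if len(t): print(lo,np.median(t[:,2]).round(1))
E
```

```text
t=82.0 c(mm) [-141.    -6.5  189.9] F [0.1 0.1 0.4] gap 45.0
fin top [-151.74363838  -12.46473841   95.1389089 ] [-130.22449433   -1.19278258  103.56747685]
paddle top [[-96.81320005   4.56248751  95.99396378]
 [-93.43249826  14.07823893 104.41366157]
 [-85.39766986  24.03363632 106.3474018 ]]
-15 71.3
0 71.7
15 71.7
30 71.3
45 71.5
60 71.6
75 71.7
90 73.6
before
paddle top [[-96.82349301   4.63263148  96.33112342]
 [-93.59624719  13.62873088 104.48014976]
 [-85.47301427  23.08601373 106.28025935]]
-15 71.5
0 72.1
15 71.8
30 71.6
45 71.6
60 71.6
75 71.7
90 73.7
```

View pics/w18z.png

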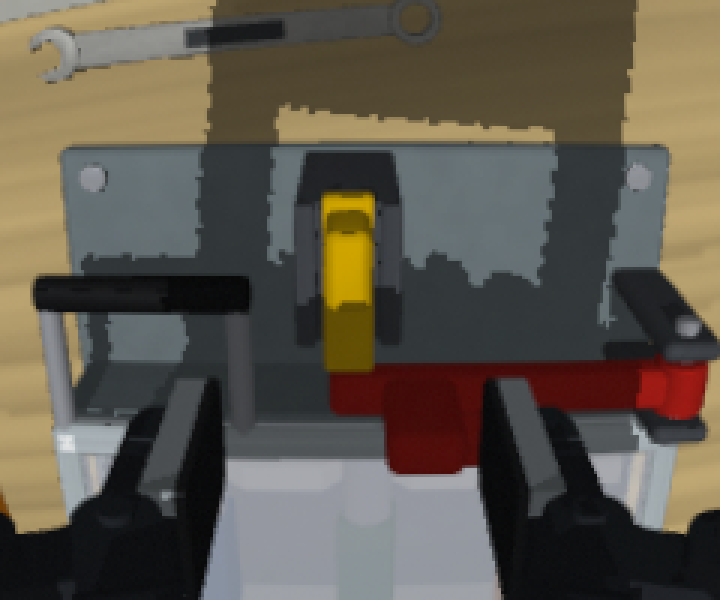

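```bash
python3 - 2>/dev/null <<'E'
from h import *
for z in (110,98):
    ml([-141,-6.5,z],vel=.12); s=st('down')
    if np.linalg.norm(s['force'])>10: raise SystemExit
eoat.move_gripper(0.0,grip_force=40); s=st('grip')
for x in (-124,-122.8,-121.8,-120.8):
    ml([x,-7,98],vel=.04); s=st('push')
    if np.linalg.norm(s['force'][:2])>28: break
eoat.move_gripper(.04); ml([-122,-6.5,190],vel=.2)
ml([-142,-6.5,230],vel=.2)
v=shot('wrist'); np.savez('v12.npz',**{k:v[k] for k in ('img','d','K','T')})
crop(v,(200,120,440,320),3,'w19z')
yy,xx=np.mgrid[120:310,205:435]; px=np.c_[xx.ravel(),yy.ravel()]; P=w2c(pts(v,px))*1000
h=cv2.cvtColor(v['img'][px[:,1],px[:,0]][None],cv2.COLOR_RGB2HSV)[0].astype(int)
q=P[(h[:,0]>18)&(h[:,0]<33)&(h[:,1]>180)&(P[:,2]>97)&(P[:,2]<105)]; print('fin top',np.percentile(q,[2,98],axis=0).round(1))
E
```

```text
down t=82.8 c(mm) [-140.7   -6.5  110.6] F [0.4 0.5 0.5] gap 44.7
down t=83.1 c(mm) [-141.1   -6.5   98.2] F [-0.2 -0.4  0. ] gap 45.1
grip t=83.5 c(mm) [-140.6   -7.2   98.7] F [-1.7 -7.6  5.8] gap 10.9
push t=84.0 c(mm) [-123.1   -7.3   98.7] F [ 1.6 -4.2  3.8] gap 11.0
push t=84.3 c(mm) [-122.8   -7.3   98.6] F [-6.5 -3.6 11.3] gap 10.9
push t=84.5 c(mm) [-122.7   -7.2   98.6] F [-16.4  -2.9  19.2] gap 11.4
push t=84.8 c(mm) [-122.6   -7.3   98.6] F [-26.5  -1.2  26. ] gap 10.9
fin top [[-133.6  -11.8   97.7]
 [-113.2   -1.2  102.1]]
```

View pics/w19z.png

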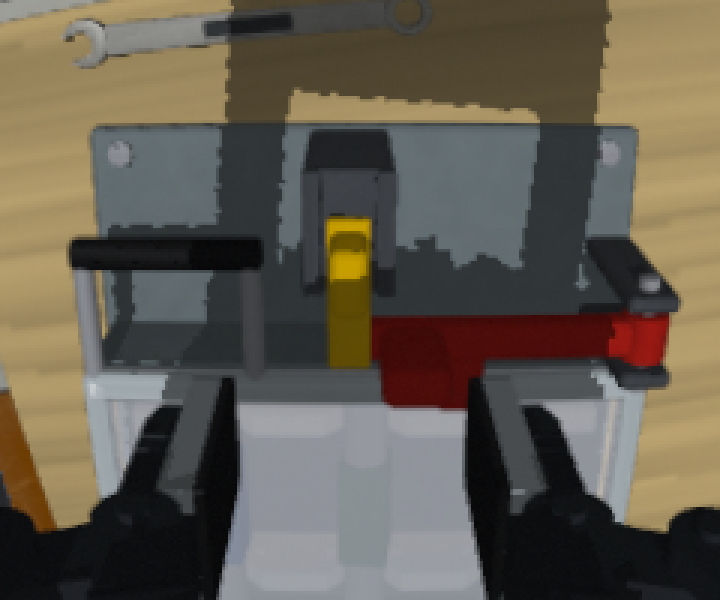

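```bash
python3 - 2>/dev/null <<'E'
from h import *
mp([-70,0,345],JY); arm.pause(.3); st()
v=shot('wrist'); crop(v,(200,80,440,320),3,'w20z')
yy,xx=np.mgrid[80:330,205:435]; px=np.c_[xx.ravel(),yy.ravel()]; P=w2c(pts(v,px))*1000
for x0,x1 in((-70,-62),(-30,-10),(60,74)):
    q=P[(abs(P[:,1])<100)&(P[:,0]>x0)&(P[:,0]<x1)&(P[:,2]>45)&(P[:,2]<70)]; print('lid z at',x0,np.median(q[:,2]).round(1) if len(q) else None)
v=shot('top'); crop(v,(200,140,360,260),5,'top2')
E
```

```text
t=87.1 c(mm) [-70.4  -0.  344.5] F [-0.3  0.6  0.3] gap 39.9
lid z at -70 59.7
lid z at -30 58.6
lid z at 60 59.0
```

View pics/w20z.png

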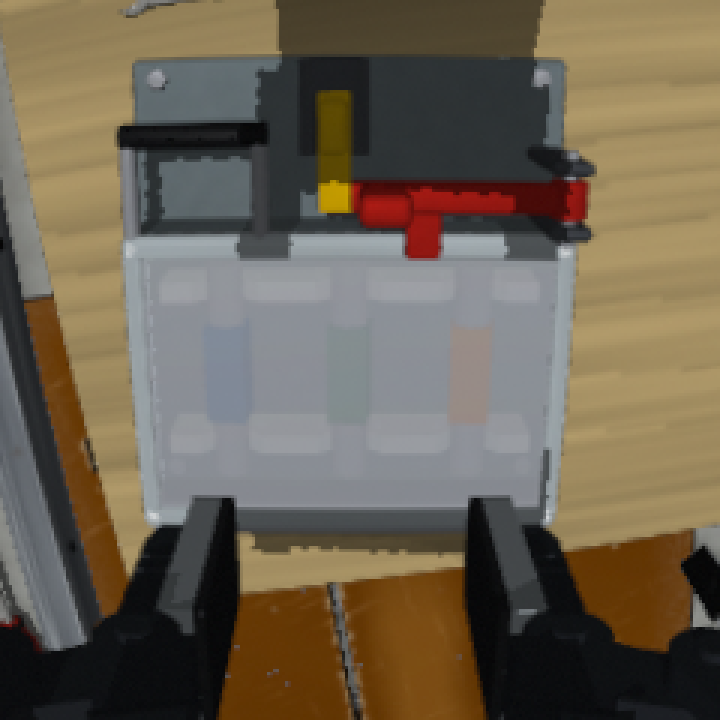

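View pics/top2.png

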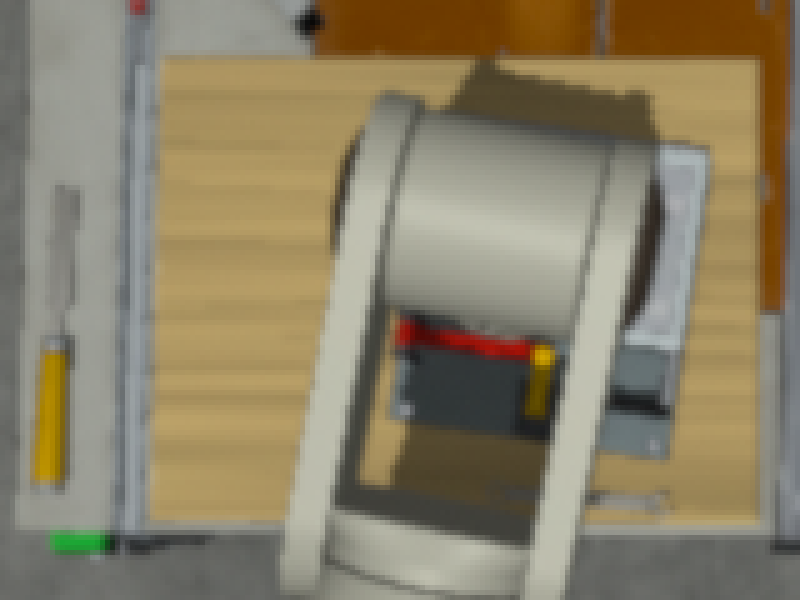

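All three gauges lie in their grooves under the shut lid. The latch nose is over the lid edge, the tab is home, and the chisel and spanner have not moved. I'm handing the job in.

```bash
python3 - 2>/dev/null <<'E'
from h import *
workorder.job_done(); print(sensors.get_state()['clock'])
E
```

```text
the job is handed in; nothing more can be done
the job is handed in; nothing more can be done
```

All three gauges are in the case, and I handed the job in at about 87 s of the 210 s allowed. I drew the tab out 18 mm, raised the latch lever and opened the lid. Blue went into groove 3, green into groove 2 and orange into groove 1. Then I closed the lid, pressed the lever down and pushed the tab home. `job_done` gives no verdict, so the results below are my own checks.

**Final checks:**
- **Gauges:** the grip tops measured about 47 mm above the case origin, against 46.7 expected. Both ends of each gauge show in the notches, and all three are visible through the shut lid.
- **Lid:** it measured 58.6 to 59.7 mm up, against 59 nominal.
- **Latch lever:** it is level at the same heights as before I moved it, with its nose over the lid edge.
- **Tab:** the fin's middle is at x = -123.4 mm, back at its starting place, and it was pushed against its stop with about 26 N.
- **Other tools:** the chisel and spanner look unmoved in the overhead picture. The other tools were never approached.

**What disagreed or went wrong:**
- **Fingertip position:** the fingertips sit about 25 mm farther back than stated (6 mm behind the TCP instead of 19 mm ahead). My first pinch of the tab closed on air above the fin and touched nothing. Two cameras confirmed the offset, and I corrected for it in every later move.
- **Knocked gauge:** green had moved about 36 mm before I picked it up, so I measured it again first.
- **Grip:** I noticed no slackening. The finger gap stayed steady in every check.

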